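# Scan the parcel, then put it on the scale

### The arm

A 6-joint arm with a two-finger parallel gripper is mounted at the origin on the work surface. World frame = base frame: x ahead of the robot, y to its left, z up, the work surface at z = 0. Lengths are in mm, angles in degrees, forces in N, time in s.
With the tool pointing down it reaches from about 300 to 850 mm from the base axis. Payload 4.2 kg.
Tool frame: the origin (TCP) lies midway between the tips of the shut fingers; the grasp point (between the pads) lies 19 mm behind it; x points along the fingers, y is the direction in which the jaws open and shut, and the axes are right-handed (so a half turn about x gives the same grasp; the last joint's range is limited). The gripper opens to 91 mm and grips with 3 to 60 N. Pads are 32 mm wide; open, the fingers measure 118 mm over their backs; the gripper's body (76 mm by 178 mm) begins 60 mm behind the grasp point.
Start: joints at [74.886, 18.312, 89.639, -0, 72.044, -1.146], TCP at [138.802, 558.012, 213.976] pointing down, gripper open.
Joint ranges: [-177.97, 177.97], [-48.28, 115.42], [12.27, 149.76], [-77.06, 257.06], [2.81, 150.46], [-146.56, 146.56]. Speed limits (degrees/s): [147.25, 147.25, 180, 180, 180, 180].

### API

Orientations are given as [roll, pitch, yaw] about the fixed x, y, z axes, in that order (R = Rz(yaw) Ry(pitch) Rx(roll)).
In Python, from workcell import * gives the robot as it stands.
- The arm moves only by the shell command python3 -m handwheel 'ROWS' [FORCE]. ROWS is a JSON object of lists of equal length, an entry for each row: "gripper": the closure, from 0 (fully open) to 1 (shut); "offset": the shift along the tool's x, y, z in mm, a list of three; "rot": the turn, a rotation vector about the tool's x, y, z in degrees, a list of three. A call has 1 to 5 rows; each row is the pose to reach, as a shift and turn from the pose commanded when the call began, along the tool's axes at that moment; what a row does not reach only later rows make up. A row lasts 1/12 s, in which the tool goes at most 41.7 mm and 7.16 degrees, less where a joint would pass 70% of its speed; a pose out of reach is approached as far as the arm can. A call with a gripper value outside its range is refused whole. The fingers move at their own pace and stop on an object; FORCE is the grip in N (left out, the last holds). Time passes only in rows, so rows that repeat a pose let the fingers close. It gives the time, the measured TCP pose, the force and the opening at its end, in the units of the state.
- state(): the state, without advancing time (a new reading comes with each control period).
- grab_frame(name): name is "scene" or "top" or "wrist"; returns the picture (384x512x3 uint8, red, green, blue); there is no depth.
- camera_params(name): a dict with "fx", "fy", "cx", "cy" (pixels), "position" and "attitude" of the camera in the world; the wrist camera has in their place "hand_eye" (4x4, takes a point from camera to tool coordinates, whose origin is the TCP and whose axes are the tool frame's). Camera axes: x right, y up, looking along -z (the intrinsics and any distortion apply to the point x, -y, -z); pixel columns grow to the right and rows downward; lengths in mm; the calibration is good to about 2 mm. A picture is of the moment at which its call begins: read the wrist's pose just before it. camera_params takes no time and is no camera call.
- job_done(): hands the job in, once; it reports no verdict.
The state is a dict: "time_s": time; "qpos": joint angles; "qvel": joint speeds; "effort": joint torques, N m; "ee_pos": TCP position; "ee_rot": TCP orientation; "force": force on the tool from outside, world axes, zero at the start; "torque": the same for the moment, N m; "gripper_width": finger opening in mm.
Only numpy, scipy, OpenCV 4.12 (cv2) and the standard library are available. Lean on these libraries where they do the work, as an engineer would, in place of code of your own. Each camera call takes 0.05 s, during which the arm holds its last target.

### The job

Take the hand scanner out of its holder and scan the big shipping label of the flat parcel: hold the window straight over the middle of its barcode, square to it and about 10 cm above, with the scan line running across all the bars, and keep it still for two full seconds without touching the parcel. After the scan, set the scanner gently back nose-down in its holder, and slide the parcel flat along the bench, without lifting or tipping it, until it lies wholly on the steel platform of the scale. Leave everything else on the bench where it is.

Things in the scene. Friction and masses are not known exactly. Their poses are not given: they have to be found in the camera images.
- scanner: Cordless pistol-shaped barcode scanner, black and grey, 0.17 to 0.26 kg, nose-down in its holder at the start. Origin: window centre, at the tip of the nose. z runs up the head (it looks along its own -z); the scan line runs along y; the handle sticks out to -x. Head 109 long: nose 48 (x) by 66 (y) up to z 40, then 44 by 56. Centre of mass 17 mm off the head's axis towards the handle.
- scanner_handle (a point): Point on the handle's centre line, at x -47, z 86.5 in the scanner's frame: a good grip from above, across y. Handle 30 wide (y), 36 high, flat sides, from the head (x -24) to x -140, rising 6 degrees towards its end. Axes as the scanner's.
- scanner_rear (a point): Point on the head's axis 95 mm above the window, 14 mm below the head's rear end, where the head is 42 (x) by 50 (y): it can be gripped there too, across y. Axes as the scanner's.
- holder: Scanner holder fixed to the bench, left or right of the work area: dark steel foot 130 by 120 by 8, grey rectangular cup on it with a pocket 58 (x) by 76 (y), 5 mm free on each side of the nose, flared rim 62 above the underside. Origin: centre of the underside, on the mat; z up, yaw within 0.5 rad of the world's. The scanner's axes lie along the holder's at the start.
- holder_seat (a point): Centre of the cup's inner floor, 10 mm above the holder's underside: where the scanner's window (its origin) rests when it is home. Axes as the holder's.
- parcel: Flat cardboard parcel 160 (x) by 120 (y) by 50 high, 0.35 to 0.7 kg, on the mat in any direction. Too wide to grip; slides when pushed at a side (a few newtons). Origin: centre of the underside, z up. On top a white shipping label 104 by 80 with a barcode, and near a corner a small sticker with a tiny code that does not matter.
- barcode (a point): Centre of the barcode of the shipping label, on the parcel's top, 22 mm along the parcel's +x from its middle. The code is 70 long along x (the scan line must run along this x) and 26 along y (the bars run along y). z up.
- corner0 (a point): Lower corner of the parcel at its +x, +y (80, 60 mm from the middle).
- corner1 (a point): Lower corner of the parcel at its -x, +y.
- corner2 (a point): Lower corner of the parcel at its -x, -y.
- corner3 (a point): Lower corner of the parcel at its +x, -y.
- bench_mat: Black rubber mat 12 mm thick over the work area; all things stand on its top. Fixed. Origin: centre of its underside, axes along the world's. It carries the scale's read-out (170 wide, 145 high) 275 mm beyond its centre and 170 mm left, and other fixed equipment along the far edge and ends: label printer, yellow bin, heat gun, spray bottle.
- scale_platform (a point): Centre of the top of the parcel scale's square steel platform, 280 by 280, fitted flush with the mat (12 mm above the table), to the left of the parcel. Its sides lie along x and y (world directions). z up.
- tape_dispenser: Bystander: black desktop tape dispenser 150 by 66 by 115 high, 0.95 kg; stands on the side of the bench where the holder is not. Origin: centre of the underside.
- knife: Bystander: yellow utility knife 152 by 30 by 21, lying between the robot and the scale. Origin: centre of the underside, x along it.
- marker: Bystander: marker pen 140 long, 18 thick, lying beyond the scale platform. Origin: underside, x along it.
- tape_roll: Bystander: roll of tape 100 across, 48 high, lying flat between the robot and the parcel. Origin: centre of the underside.
- small_carton: Bystander: small tall carton 90 (x) by 140 (y) by 90 high with its own small label, beyond the parcel; not to be scanned. Origin: centre of the underside.

How it is judged:
By the outcome, as a careful person would: the job done as asked, in the order asked, and still so for the second after the job is handed in, with the robot touching nothing.
It also fails if it takes over 70 s, if anything falls off the work surface, if the arm or the gripper's body presses on something with over 40 N, if the wrist force passes 120 N, or if a joint passes its speed limit or range.

## Working session

There is one attempt and no reset: what is moved stays moved. The work goes in short steps, Python scripts to look and compute and a shell command to move; the robot and the scene stay as the last step left them, time stands still between calls to the robot, and variables do not carry over. Pictures are saved under pics/ and viewed, and the job is handed in when it is done.

```bash
ls; mkdir -p pics
python3 - <<'E'
from workcell import *
import cv2
s=state();print({k:s[k] for k in('time_s','ee_pos','ee_rot','force','gripper_width')})
for n in('scene','top','wrist'):
    cv2.imwrite(f'pics/{n}0.png',cv2.resize(grab_frame(n)[:,:,::-1],(800,600),interpolation=cv2.INTER_CUBIC))
    print(n,camera_params(n))
E
```

```text
pics
{'time_s': 0.0, 'ee_pos': array([138.64190193, 557.51225348, 213.12440018]), 'ee_rot': array([ -91.70211895,   89.89823492, -105.66873557]), 'force': array([-0.45286279, -0.32300352,  0.09023434]), 'gripper_width': 90.9567019381608}
scene {'fx': 409.63346430644367, 'fy': 409.63346430644367, 'cx': 262.43905181839034, 'cy': 192.22316403740106, 'position': array([1623.03690662, -422.8870562 ,  799.78559025]), 'attitude': array([58.23356904,  0.81110413, 66.86309746])}
top {'fx': 416.6902619276282, 'fy': 416.6902619276282, 'cx': 254.74046369308164, 'cy': 194.56015950451837, 'position': array([ 511.9631247 ,  -10.39210402, 1251.6869602 ]), 'attitude': array([  3.22995459,   0.57384273, -88.42397091])}
wrist {'fx': 268.3269820952438, 'fy': 268.3269820952438, 'cx': 253.22909473721825, 'cy': 189.39016952077887, 'hand_eye': array([[ 1.56587164e-04,  2.90490741e-01, -9.56877790e-01,
        -1.69849048e+02],
       [ 9.99999849e-01, -5.50397943e-04, -3.44700923e-06,
        -5.92352599e-01],
       [-5.27664892e-04, -9.56877644e-01, -2.90490783e-01,
        -8.35045425e+01],
       [ 0.00000000e+00,  0.00000000e+00,  0.00000000e+00,
         1.00000000e+00]])}
```

View pics/scene0.png

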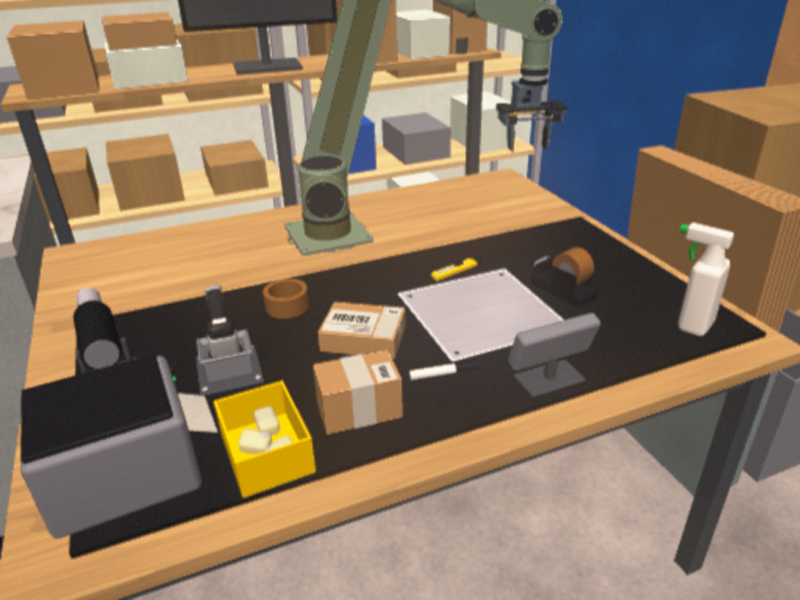

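View pics/top0.png

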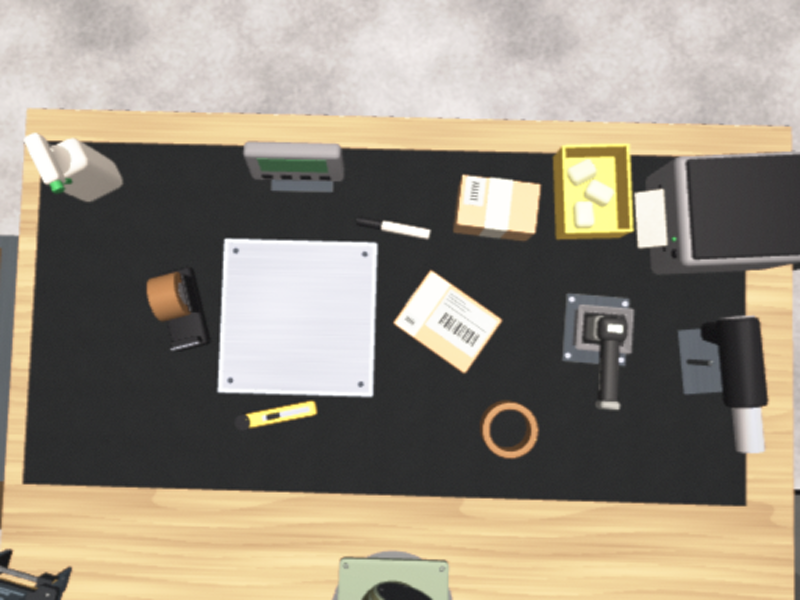

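View pics/wrist0.png

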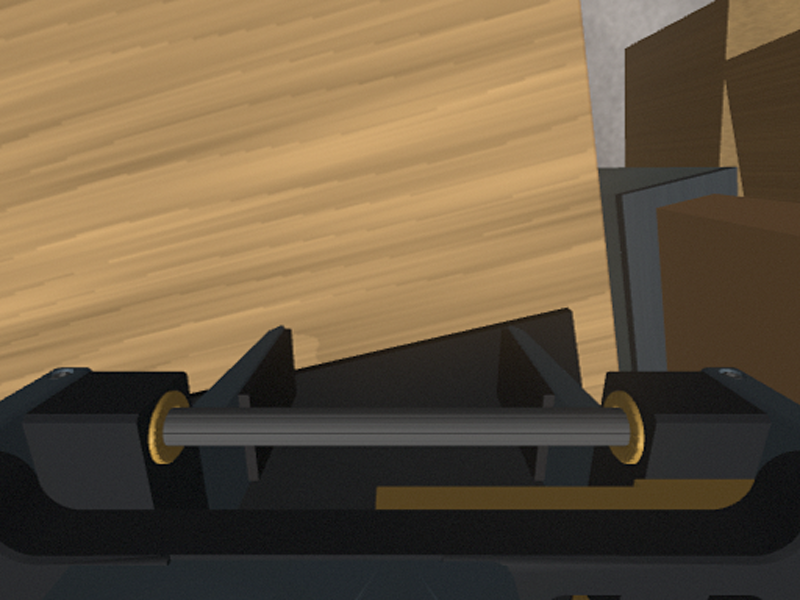

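The top view shows the scale at about (298,318), parcel (447,322), holder and scanner (603,330), tape roll (510,430), knife (277,415) and marker (395,228). I'll enlarge it to read exact pixels.

```bash
cat > h.py <<'E'
import numpy as np, cv2
from workcell import *
from scipy.spatial.transform import Rotation as R
def ray(name,u,v,T=None):
    p=camera_params(name)
    d=np.array([(u-p['cx'])/p['fx'],-(v-p['cy'])/p['fy'],-1.])
    if name=='wrist':
        H=p['hand_eye']; s=T
        Rt=R.from_euler('xyz',s['ee_rot'],degrees=True).as_matrix()
        return s['ee_pos']+Rt@H[:3,3], Rt@H[:3,:3]@d
    return np.array(p['position']),R.from_euler('xyz',p['attitude'],degrees=True).as_matrix()@d
def atz(name,u,v,z,T=None):
    o,d=ray(name,u,v,T); return o+d*(z-o[2])/d[2]
def proj(name,P,T=None):
    p=camera_params(name)
    if name=='wrist':
        H=p['hand_eye'];Rt=R.from_euler('xyz',T['ee_rot'],degrees=True).as_matrix()
        o=T['ee_pos']+Rt@H[:3,3];M=Rt@H[:3,:3]
    else: o=np.array(p['position']);M=R.from_euler('xyz',p['attitude'],degrees=True).as_matrix()
    c=M.T@(np.array(P)-o); return np.array([p['cx']-p['fx']*c[0]/c[2],p['cy']+p['fy']*c[1]/c[2]])
def crop(img,x0,y0,x1,y1,k,fn):
    c=cv2.resize(img[y0:y1,x0:x1,::-1],None,fx=k,fy=k,interpolation=cv2.INTER_CUBIC)
    for x in range((x0//10+1)*10,x1,10):
        cv2.line(c,((x-x0)*k,0),((x-x0)*k,6),(0,0,255),1); cv2.putText(c,str(x),((x-x0)*k-10,18),0,.4,(0,0,255),1)
    for y in range((y0//10+1)*10,y1,10):
        cv2.line(c,(0,(y-y0)*k),(6,(y-y0)*k),(0,0,255),1); cv2.putText(c,str(y),(8,(y-y0)*k+4),0,.4,(0,0,255),1)
    cv2.imwrite('pics/'+fn,c)
E
python3 - <<'E'
from h import *
f=grab_frame('top'); np.save('top0.npy',f)
crop(f,245,165,325,245,7,'t_parcel.png')
crop(f,350,180,430,265,7,'t_holder.png')
crop(f,130,140,260,280,4,'t_scale.png')
g=grab_frame('scene');np.save('scene0.npy',g)
crop(g,110,175,280,285,4,'s1.png')
E
```

```text
(no output)
```

View pics/t_parcel.png

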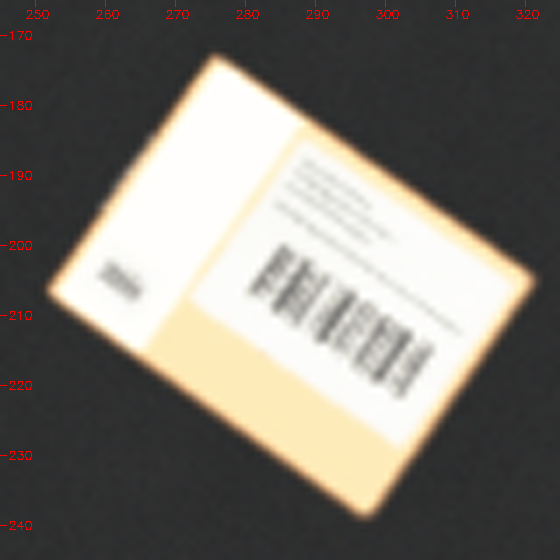

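View pics/t_holder.png

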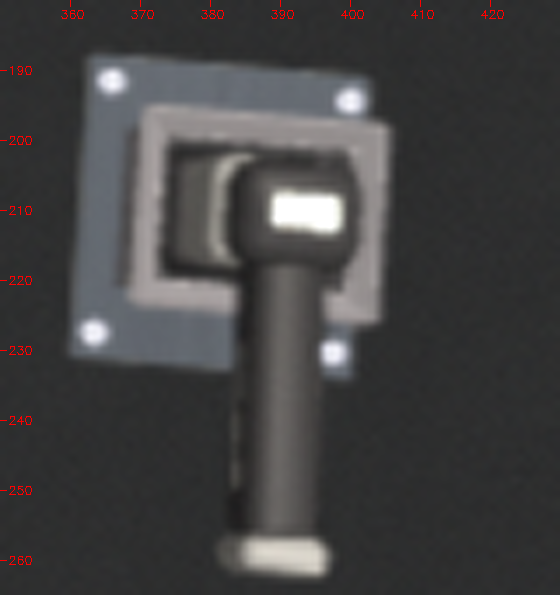

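View pics/t_scale.png

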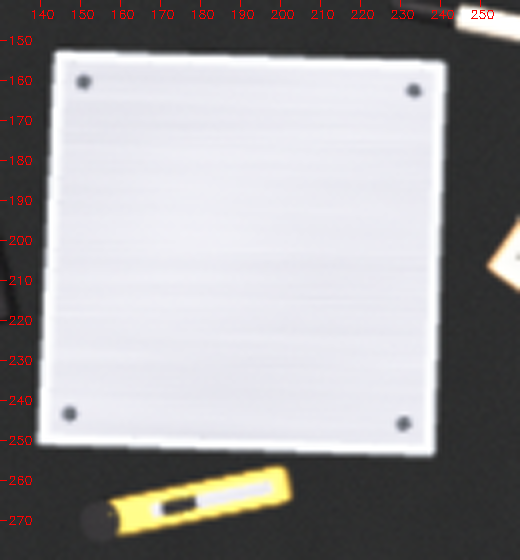

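View pics/s1.png

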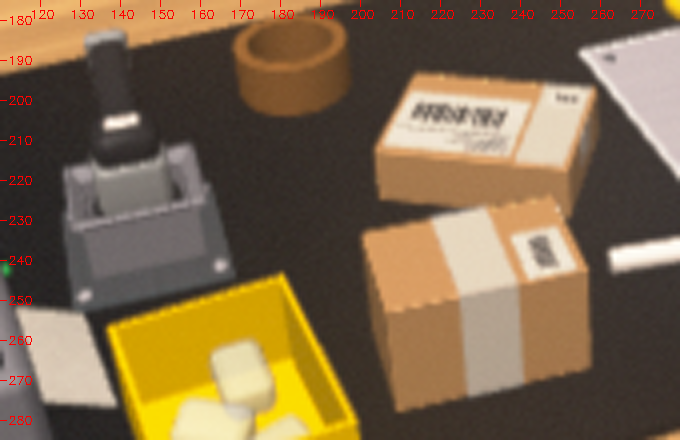

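Run:
```python
from h import *
np.set_printoptions(suppress=True,precision=1)
def rw(x0,y0,k,p): return [(x0+(a+.5)/k-.5,y0+(b+.5)/k-.5) for a,b in p]
def quad(n,pts,z):
    P=np.array([atz('top',u,v,z)[:2] for u,v in pts]); print(n,P.tolist() and P.round(1).tolist(),'mean',P.mean(0))
    e=np.roll(P,-1,0)-P; print('  len',np.hypot(*e.T),'dir',np.degrees(np.arctan2(e[:,1],e[:,0])))
quad('parcel',rw(245,165,7,[(216,54),(535,280),(367,517),(48,290)]),62)
quad('foot',rw(350,180,7,[(90,54),(372,80),(350,380),(68,355)]),20)
quad('bolts',rw(350,180,7,[(112,82),(350,101),(333,352),(93,332)]),20)
quad('rim',rw(350,180,7,[(143,104),(392,124),(380,325),(126,302)]),74)
quad('scale',rw(130,140,4,[(55,52),(446,63),(435,456),(37,444)]),12)
b=rw(245,165,7,[(286,245),(432,347),(403,397),(250,292)]); quad('bar',b,62)
for z in (62,):
  quad('sceneparcel',[],62) if 0 else None
P=[(110+(a+.5)/4-.5,175+(c+.5)/4-.5) for a,c in [(415,73),(597,87),(570,168),(376,150)]]
for u,v in P: print('sc',atz('scene',u,v,62))
print('tape roll',atz('top',510*.64,430*.64,60))
print('holder head top', atz('top',350+307/7,180+212/7,22+109))
print('handle end', atz('top',350+287/7,180+557/7,22+86.5+10+18))
```

```text
parcel [[644.3, -54.2], [555.3, -186.3], [457.2, -120.0], [545.8, 11.9]] mean [550.6 -87.1]
  len [159.3 118.3 158.9 118.6] dir [-124.   145.9   56.1  -33.9]
foot [[611.2, -313.8], [603.4, -432.5], [477.1, -424.3], [484.3, -306.2]] mean [ 544.  -369.2]
  len [119.  126.6 118.3 127.2] dir [-93.8 176.3  86.5  -3.4]
bolts [[599.6, -323.2], [594.3, -423.3], [488.6, -417.1], [494.2, -316.6]] mean [ 544.2 -370. ]
  len [100.3 105.9 100.7 105.6] dir [-93.1 176.6  86.8  -3.6]
rim [[587.2, -322.1], [581.8, -422.1], [500.9, -417.9], [507.3, -316.2]] mean [ 544.3 -369.6]
  len [100.2  81.  101.9  80.1] dir [-93.1 177.   86.4  -4.2]
scale [[698.7, 342.0], [698.0, 48.0], [405.4, 47.5], [405.8, 342.9]] mean [552.  195.1]
  len [294.  292.7 295.4 292.9] dir [ -90.1 -179.9   89.9   -0.2]
bar [[566.8, -84.6], [526.9, -145.0], [506.2, -133.6], [547.2, -70.4]] mean [ 536.8 -108.4]
  len [72.3 23.5 75.3 24.2] dir [-123.5  151.2   57.   -36. ]
sc [ 457.5 -118.9   62. ]
sc [542.6  14.4  62. ]
sc [643.  -50.5  62. ]
sc [ 556.3 -182.1   62. ]
tape roll [ 355.9 -205.5   60. ]
holder head top [ 542.7 -371.2  131. ]
handle end [ 411.9 -363.   136.5]
```

```bash
cat >> h.py <<'E'
np.set_printoptions(suppress=True,precision=1)
def rd(yaw): # tool x down, tool y at yaw+90 
    c,s=np.cos(np.radians(yaw)),np.sin(np.radians(yaw))
    y=np.array([-s,c,0]);x=np.array([0,0,-1.]);return np.stack([x,y,np.cross(x,y)],1)
def go(*targets):  # (x,y,z,yaw)
    s=state();M=R.from_euler('xyz',s['ee_rot'],degrees=True).as_matrix()
    print('t',round(s['time_s'],2),'pos',s['ee_pos'],'ydir',np.degrees(np.arctan2(M[1,1],M[0,1])).round(1),'xaxis',M[:,0].round(3),'q',s['qpos'],'F',s['force'],'w',round(s['gripper_width'],1))
    for t in targets:
        d=M.T@(np.array(t[:3])-s['ee_pos']); r=R.from_matrix(M.T@rd(t[3])).as_rotvec(degrees=True)
        print(t,'off',d,'rot',r)
E
python3 - <<'E'
from h import *
s=state();M=R.from_euler('xyz',s['ee_rot'],degrees=True).as_matrix();print(M.round(2))
y=np.radians(-3.5);c,sn=np.cos(y),np.sin(y)
g=np.array([544+8*0,-369.8])+np.array([c,sn])*-47;print('grip xy',g)
go((400,300,230,-10),(400,300,230,170))
E
```

```text
[[-0.   0.2  1. ]
 [-0.   1.  -0.2]
 [-1.  -0.  -0. ]]
grip xy [ 497.1 -366.9]
t 0.25 pos [138.8 557.8 213.6] ydir 76.0 xaxis [-0. -0. -1.] q [74.9 18.3 89.7  0.  72.  -1.1] F [-0.1 -1.3  0.6] w 91.6
(400, 300, 230, -10) off [ -16.3 -187.1  315.8] rot [-4. -0.  0.]
(400, 300, 230, 170) off [ -16.3 -187.1  315.8] rot [176.    0.1   0. ]
```

```bash
python3 -m handwheel '{"gripper":[0,0,0,0,0],"offset":[[-5,-38,63],[-10,-75,126],[-16,-112,190],[-16,-148,252],[-16,-187,315]],"rot":[[0,0,0],[0,0,0],[0,0,0],[0,0,0],[0,0,0]]}' 40
python3 - <<'E'
from h import *
go((500,-50,230,-3.5),(497,-367,230,-3.5))
E
```

```text
time_s: 0.67
ee_pos: [287.9, 410.7, 225.9]
ee_rot: [64.0, 90.0, 50.1]
force: [-0.1, 0.9, -0.5]
gripper_width: 91.4
t 0.67 pos [287.9 410.7 225.9] ydir 76.1 xaxis [ 0.  0. -1.] q [ 53.7  11.2  97.7  -0.   71.  -22.4] F [-0.1  0.9 -0.5] w 91.4
(500, -50, 230, -3.5) off [  -4.2 -396.1  316.7] rot [-10.4   0.   -0. ]
(497, -367, 230, -3.5) off [  -4.4 -704.5  390.1] rot [-10.4   0.   -0. ]
```

```bash
python3 -m handwheel '{"gripper":[0,0,0,0,0],"offset":[[-4,-400,317],[-4,-400,317],[-4,-400,317],[-4,-400,317],[-4,-400,317]],"rot":[[-10,0,0],[-10,0,0],[-10,0,0],[-10,0,0],[-10,0,0]]}' && python3 -m handwheel '{"gripper":[0,0,0,0,0],"offset":[[-4,-225,173],[-4,-225,173],[-4,-225,173],[-4,-225,173],[-4,-225,173]],"rot":[[0,0,0],[0,0,0],[0,0,0],[0,0,0],[0,0,0]]}'
python3 - <<'E'
from h import *
go((500,-50,230,-3.5),(497,-367,200,-3.5))
E
```

```text
time_s: 1.08
ee_pos: [372.0, 223.7, 227.4]
ee_rot: [36.2, 90.0, 32.3]
force: [0.9, -0.5, 0.3]
gripper_width: 91.6
time_s: 1.5
ee_pos: [487.6, 50.0, 230.4]
ee_rot: [42.9, 90.0, 38.9]
force: [1.2, 0.4, -0.2]
gripper_width: 91.1
t 1.5 pos [487.6  50.  230.4] ydir 86.0 xaxis [ 0.  0. -1.] q [  4.5  10.   98.6   0.   71.3 -81.5] F [ 1.2  0.4 -0.2] w 91.1
(500, -50, 230, -3.5) off [  0.4 -98.9  19.3] rot [-0.5  0.  -0. ]
(497, -367, 200, -3.5) off [  30.2 -415.4   38.4] rot [-0.5  0.  -0. ]
```

```bash
python3 -m handwheel '{"gripper":[0,0,0,0,0],"offset":[[0,-42,4],[0,-84,8],[0,-126,12],[0,-168,16],[0,-210,20]],"rot":[[0,0,0],[0,0,0],[0,0,0],[0,0,0],[0,0,0]]}' && python3 -m handwheel '{"gripper":[0,0,0,0,0],"offset":[[10,-42,4],[20,-84,8],[30,-126,12],[30,-168,16],[30,-200,20]],"rot":[[0,0,0],[0,0,0],[0,0,0],[0,0,0],[0,0,0]]}'
python3 - <<'E'
from h import *
go((497,-367,90,-3.5))
s=state();f=grab_frame('wrist');t=grab_frame('top')
cv2.imwrite('pics/w1.png',cv2.resize(f[:,:,::-1],(800,600)))
crop(t,330,150,450,270,5,'t1.png')
E
```

```text
time_s: 1.92
ee_pos: [491.9, -158.3, 230.2]
ee_rot: [47.9, 90.0, 43.9]
force: [0.2, 0.5, -1.3]
gripper_width: 91.2
time_s: 2.33
ee_pos: [497.5, -359.3, 199.1]
ee_rot: [150.1, 89.9, 146.1]
force: [0.4, 0.5, 0.2]
gripper_width: 91.0
t 2.33 pos [ 497.5 -359.3  199.1] ydir 86.0 xaxis [-0.  0. -1.] q [ -36.9   22.4   85.6   -0.    72.1 -122.9] F [0.4 0.5 0.2] w 91.0
(497, -367, 90, -3.5) off [109.1  -7.8   0.2] rot [-0.5 -0.1 -0.1]
```

View pics/w1.png

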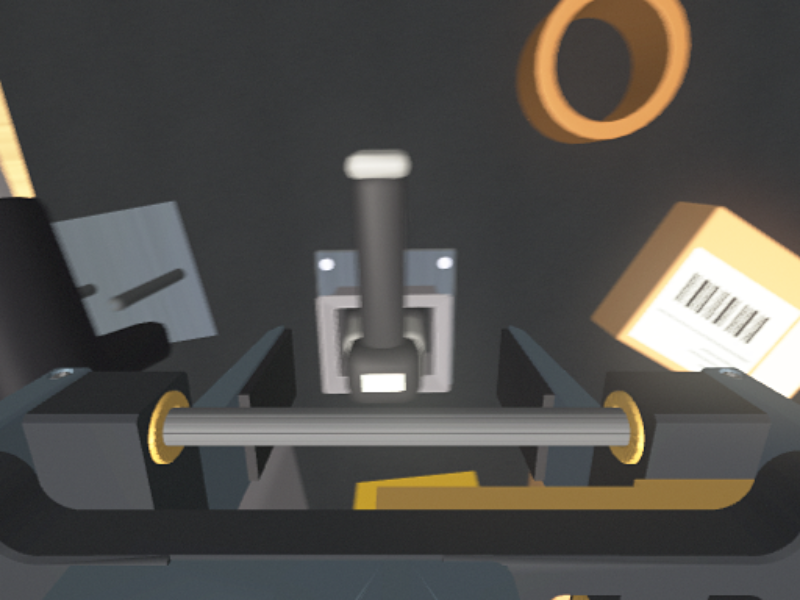

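Run:
```python
from h import *
s=state()
for n,u,v,z in [('bar',685,272,62),('bar',770,318,62),('bar',750,342,62),('bar',675,299,62),('handle end',378,165,12+10+86.5+10+18),('bolt',326,265,20),('bolt',445,263,20),('rimL',319,296,74),('rimR',453,294,74),('head rear tip',383,382,131)]:
    print(n,atz('wrist',u*.64,v*.64,z,s))
```

```text
bar [ 504.7 -145.8   62. ]
bar [546.6 -75.6  62. ]
bar [565.9 -87.6  62. ]
bar [ 525.6 -150.8   62. ]
handle end [ 412.1 -366.   136.5]
bolt [ 488.5 -422.    20. ]
bolt [ 494.2 -321.    20. ]
rimL [ 499.9 -419.8   74. ]
rimR [ 505.5 -321.5   74. ]
head rear tip [ 542.8 -374.4  131. ]
```

```bash
python3 -m handwheel '{"gripper":[0,0,0,0,0],"offset":[[20,-5,0],[45,-9,0],[70,-9,0],[92,-9,0],[109,-9,0]],"rot":[[0,0,0],[0,0,0],[0,0,0],[0,0,0],[0,0,0]]}'
python3 - <<'E'
from h import *
go((497,-368.5,89.5,-3.5))
f=grab_frame('wrist');
cv2.imwrite('pics/w2.png',cv2.resize(f[:,:,::-1],(800,600)))
E
```

```text
time_s: 2.85
ee_pos: [497.0, -364.7, 89.2]
ee_rot: [138.5, 89.8, 134.6]
force: [-1.2, -0.6, -0.6]
gripper_width: 91.1
t 2.85 pos [ 497.  -364.7   89.2] ydir 86.0 xaxis [-0.  0. -1.] q [ -37.4   27.7   93.8    0.    58.6 -123.4] F [-1.2 -0.6 -0.6] w 91.1
(497, -368.5, 89.5, -3.5) off [-0.3 -3.8  0.3] rot [-0.5 -0.1 -0.1]
```

View pics/w2.png

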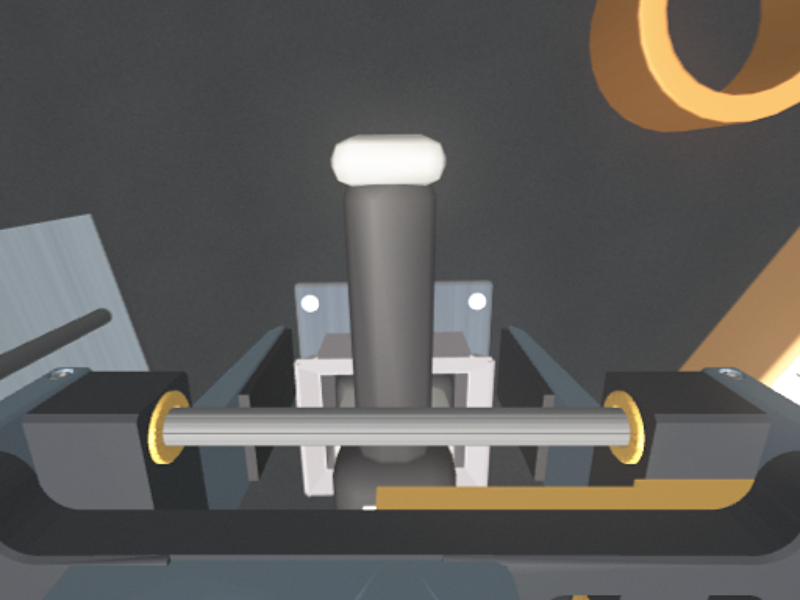

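```bash
python3 -m handwheel '{"gripper":[0,1,1,1,1],"offset":[[0,-1.5,0],[0,-1.5,0],[0,-1.5,0],[0,-1.5,0],[0,-1.5,0]],"rot":[[0,0,0],[0,0,0],[0,0,0],[0,0,0],[0,0,0]]}' 40;python3 -m handwheel '{"gripper":[1,1,1,1,1],"offset":[[0,0,0],[0,0,0],[0,0,0],[0,0,0],[0,0,0]],"rot":[[0,0,0],[0,0,0],[0,0,0],[0,0,0],[0,0,0]]}' 40
```

```text
time_s: 3.32
ee_pos: [498.3, -367.9, 92.5]
ee_rot: [-30.8, 89.9, -34.7]
force: [-1.0, -0.1, -0.5]
gripper_width: 67.6
time_s: 3.73
ee_pos: [497.7, -367.6, 91.2]
ee_rot: [90.4, 90.0, 86.4]
force: [0.0, 0.4, -0.3]
gripper_width: 34.0
```

```bash
python3 -m handwheel '{"gripper":[1,1,1,1,1],"offset":[[0,0,0],[0,0,0],[0,0,0],[0,0,0],[0,0,0]],"rot":[[0,0,0],[0,0,0],[0,0,0],[0,0,0],[0,0,0]]}' 40
python3 - <<'E'
from h import *
go((497,-368.5,89.5,-3.5))
E
```

```text
time_s: 4.15
ee_pos: [497.5, -367.4, 91.0]
ee_rot: [133.0, 90.0, 129.0]
force: [-0.2, -0.3, -1.7]
gripper_width: 30.1
t 4.15 pos [ 497.5 -367.4   91. ] ydir 86.0 xaxis [-0.  0. -1.] q [ -37.5   27.7   93.5    0.    58.8 -123.6] F [-0.2 -0.3 -1.7] w 30.1
(497, -368.5, 89.5, -3.5) off [ 1.5 -1.1 -0.5] rot [-0.5 -0.  -0. ]
```

```bash
python3 -m handwheel '{"gripper":[1,1,1,1,1],"offset":[[-5,0,0],[-15,0,0],[-27,0,0],[-42,0,0],[-57,0,0]],"rot":[[0,0,0],[0,0,0],[0,0,0],[0,0,0],[0,0,0]]}' 40;python3 -m handwheel '{"gripper":[1,1,1,1,1],"offset":[[-15,0,0],[-30,0,0],[-42,0,0],[-50,0,0],[-50,0,0]],"rot":[[0,0,0],[0,0,0],[0,0,0],[0,0,0],[0,0,0]]}' 40
python3 - <<'E'
from h import *
go((497,-368.5,89.5,-3.5))
f=grab_frame('wrist');cv2.imwrite('pics/w3.png',cv2.resize(f[:,:,::-1],(800,600)))
f=grab_frame('scene');crop(f,90,90,290,240,4,'s3.png')
E
```

```text
time_s: 4.57
ee_pos: [497.7, -367.7, 149.4]
ee_rot: [-47.1, 90.0, -51.0]
force: [0.7, 0.1, -1.7]
gripper_width: 29.6
time_s: 4.98
ee_pos: [498.6, -368.4, 200.9]
ee_rot: [-33.9, 89.7, -37.9]
force: [0.5, -1.0, -1.7]
gripper_width: 29.9
t 4.98 pos [ 498.6 -368.4  200.9] ydir 86.0 xaxis [ 0. -0. -1.] q [ -37.5   22.7   84.9   -0.    72.2 -123.6] F [ 0.5 -1.  -1.7] w 29.9
(497, -368.5, 89.5, -3.5) off [111.4   0.1  -2.1] rot [-0.5  0.2  0.2]
```

View pics/w3.png

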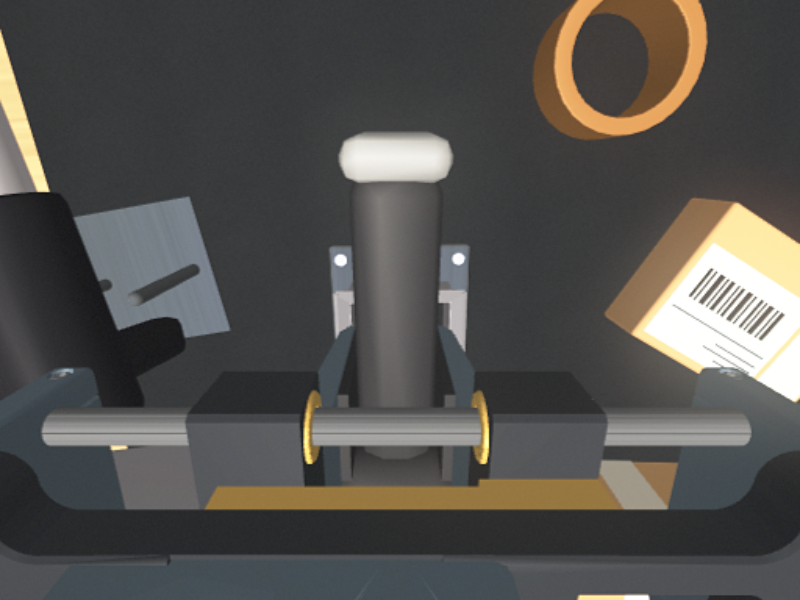

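View pics/s3.png

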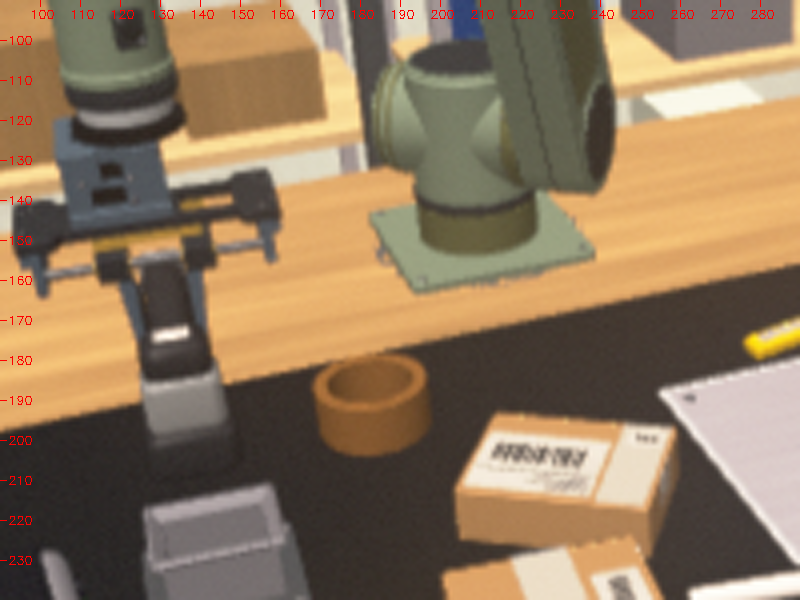

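Run:
```python
from h import *
go((595,-130,231,-33.7),(500,-79,231,-33.7))
```

```text
t 5.08 pos [ 497.6 -367.6  198.3] ydir 86.0 xaxis [ 0. -0. -1.] q [ -37.5   22.8   85.1    0.    72.1 -123.6] F [-0.5  0.1 -2.8] w 30.0
(595, -130, 231, -33.7) off [-32.7 243.7  80.8] rot [29.7  0.   0. ]
(500, -79, 231, -33.7) off [-32.8 288.  -17.6] rot [29.7  0.   0. ]
```

```bash
python3 -m handwheel '{"gripper":[1,1,1,1,1],"offset":[[-8,20,8],[-16,50,18],[-24,85,29],[-32,123,41],[-32,160,53]],"rot":[[3,0,0],[7,0,0],[12,0,0],[17,0,0],[21,0,0]]}' && python3 -m handwheel '{"gripper":[1,1,1,1,1],"offset":[[0,31,29],[0,57,47],[0,76,51],[0,87,54],[0,87,54]],"rot":[[4,0,0],[6.5,0,0],[8.7,0,0],[8.7,0,0],[8.7,0,0]]}'
python3 - <<'E'
from h import *
go((595,-130,231,-33.7),(500,-79,231,-33.7))
s=state();f=grab_frame('wrist');cv2.imwrite('pics/w4.png',cv2.resize(f[:,:,::-1],(800,600)))
import pickle;pickle.dump((s,f),open('w4.pkl','wb'))
crop(f,170,20,370,190,4,'w4c.png')
E
```

```text
time_s: 5.5
ee_pos: [562.2, -210.4, 230.8]
ee_rot: [19.4, 89.9, -5.9]
force: [0.9, 0.1, -3.0]
gripper_width: 29.8
time_s: 5.92
ee_pos: [648.0, -153.5, 228.5]
ee_rot: [178.6, 89.9, 145.1]
force: [0.1, -0.5, -2.7]
gripper_width: 29.7
t 5.92 pos [ 648.  -153.5  228.5] ydir 56.5 xaxis [-0.  0. -1.] q [-14.3  26.4  75.    0.1  78.8 -70.9] F [ 0.1 -0.5 -2.7] w 29.7
(595, -130, 231, -33.7) off [ -2.3  -9.6 -57.2] rot [ 0.2 -0.1 -0. ]
(500, -79, 231, -33.7) off [  -2.1  -19.5 -164.6] rot [ 0.2 -0.1 -0. ]
```

View pics/w4.png

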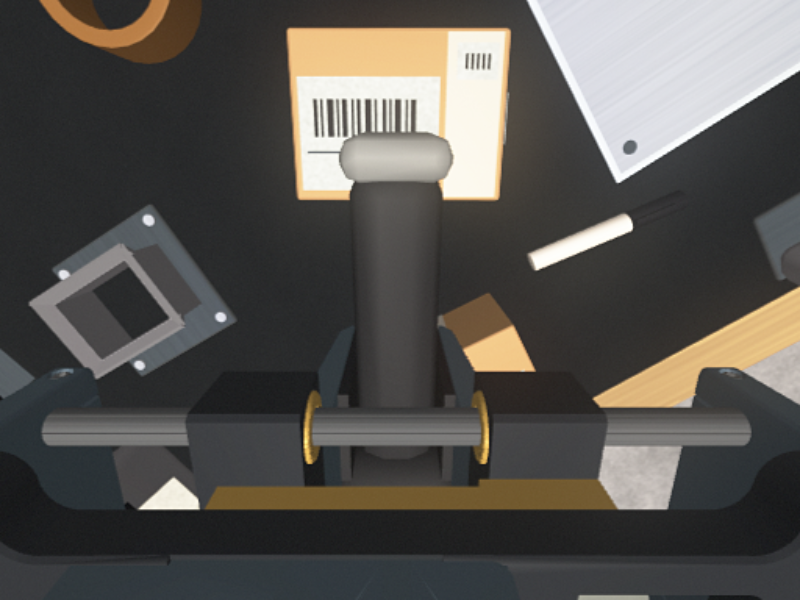

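View pics/w4c.png

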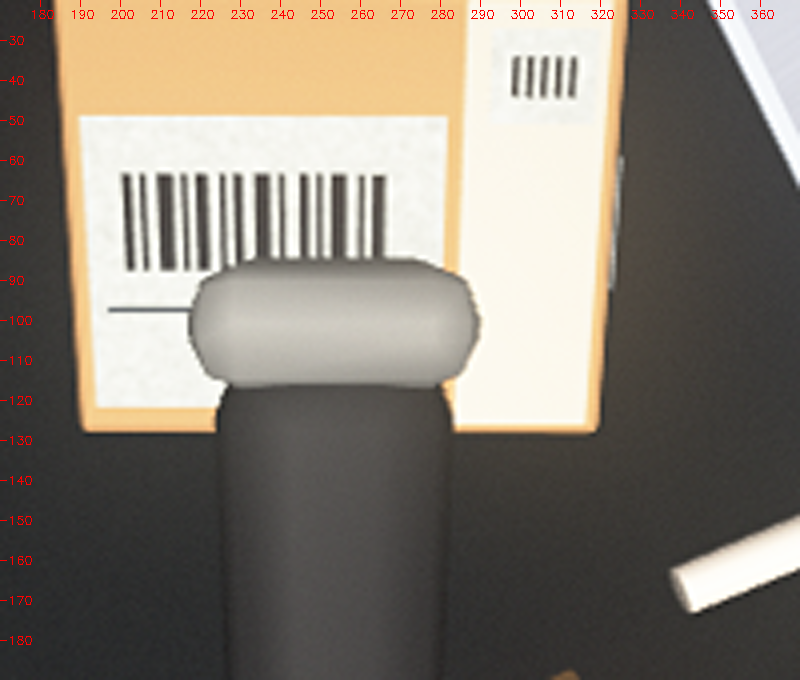

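Run:
```python
from h import *
import pickle;s,f=pickle.load(open('w4.pkl','rb'))
P=[atz('wrist',170+(a+.5)/4-.5,20+(b+.5)/4-.5,62,s)[:2] for a,b in [(122,174),(386,174),(127,270)]]
print(np.array(P)); print('centre',(P[1]+P[2])/2, 'len',np.linalg.norm(P[1]-P[0]),'dir',np.degrees(np.arctan2(*(P[1]-P[0])[::-1])),'w',np.linalg.norm(P[2]-P[0]))
C=np.array([atz('wrist',a*.64-.2,b*.64-.2,62,s)[:2] for a,b in [(288,28),(510,29),(498,200),(297,199)]])
print(C,C.mean(0)); e=np.roll(C,-1,0)-C;print(np.hypot(*e.T),np.degrees(np.arctan2(e[:,1],e[:,0])))
H=np.array([atz('wrist',a*.64-.2,b*.64-.2,20,s)[:2] for a,b in [(148,220),(221,317),(140,366),(64,274)]]);print('holder bolts',H,H[:].mean(0), H[1]-H[0],H[3]-H[0])
go((500,-79,231,-33.7))
```

```text
[[ 503.1 -131.9]
 [ 544.8  -68.7]
 [ 524.6 -146.1]]
centre [ 534.7 -107.4] len 75.73440029010659 dir 56.56638339552954 w 25.80103652775028
[[ 456.7 -119.3]
 [ 543.3   10.7]
 [ 641.2  -54.2]
 [ 553.8 -185.3]] [548.8 -87. ]
[156.1 117.5 157.6 117.4] [  56.3  -33.5 -123.7  145.8]
holder bolts [[ 491.9 -317.2]
 [ 598.5 -322.6]
 [ 593.8 -423.3]
 [ 485.7 -416.7]] [ 542.5 -370. ] [106.6  -5.4] [ -6.2 -99.5]
t 5.97 pos [ 646.9 -155.   228.9] ydir 56.5 xaxis [-0.  0. -1.] q [-14.5  26.3  75.   -0.   78.9 -70.9] F [ 0.4 -0.5 -2.5] w 30.0
(500, -79, 231, -33.7) off [  -1.7  -17.8 -164.5] rot [ 0.2 -0.1  0.1]
```

```bash
python3 -m handwheel '{"gripper":[1,1,1,1,1],"offset":[[0,-3,-20],[0,-7,-55],[0,-11,-90],[-1,-15,-125],[-2,-17,-150]],"rot":[[0,0,0],[0,0,0],[0,0,0],[0,0,0],[0.2,0,0]]}' && python3 -m handwheel '{"gripper":[1,1,1,1,1],"offset":[[0,0,-10],[0,0,-16],[0,0,-16.5],[0,0,-16.5],[0,0,-16.5]],"rot":[[0,0,0],[0,0,0],[0,0,0],[0,0,0],[0,0,0]]}'
python3 - <<'E'
from h import *
go((497.6,-80.1,231,-33.7))
f=grab_frame('scene');crop(f,170,90,330,230,4,'s5.png')
f=grab_frame('top');crop(f,210,140,340,260,5,'t5.png')
go((497.6,-80.1,231,-33.7))
E
```

```text
time_s: 6.38
ee_pos: [508.5, -86.9, 232.0]
ee_rot: [-146.9, 89.8, 179.1]
force: [0.4, -1.1, -2.9]
gripper_width: 29.7
time_s: 6.8
ee_pos: [500.4, -78.2, 232.1]
ee_rot: [4.5, 90.0, -29.4]
force: [0.2, 0.6, -2.8]
gripper_width: 29.6
t 6.8 pos [500.4 -78.2 232.1] ydir 56.1 xaxis [ 0. -0. -1.] q [-10.2  11.4  96.5  -0.   72.  -66.3] F [ 0.2  0.6 -2.8] w 29.6
(497.6, -80.1, 231, -33.7) off [ 1.1 -3.2 -1.3] rot [-0.2  0.  -0. ]
t 6.9 pos [500.3 -78.  231.8] ydir 56.1 xaxis [-0. -0. -1.] q [-10.2  11.4  96.6  -0.   72.  -66.3] F [ 0.1 -0.8 -2.6] w 29.9
(497.6, -80.1, 231, -33.7) off [ 0.8 -3.3 -1. ] rot [-0.2 -0.   0. ]
```

View pics/s5.png

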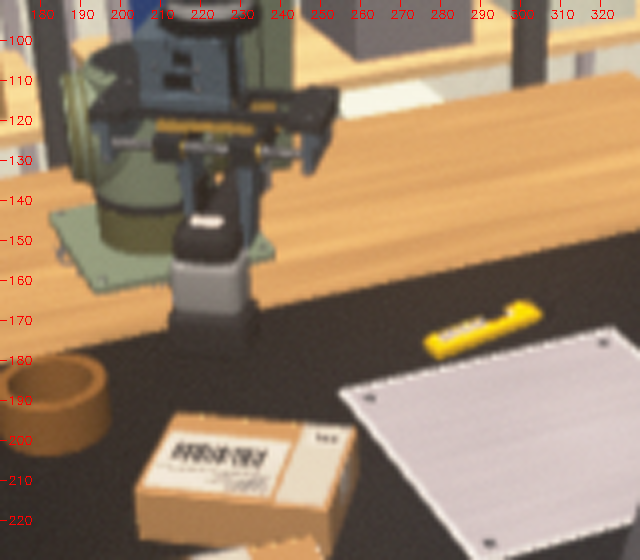

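View pics/t5.png

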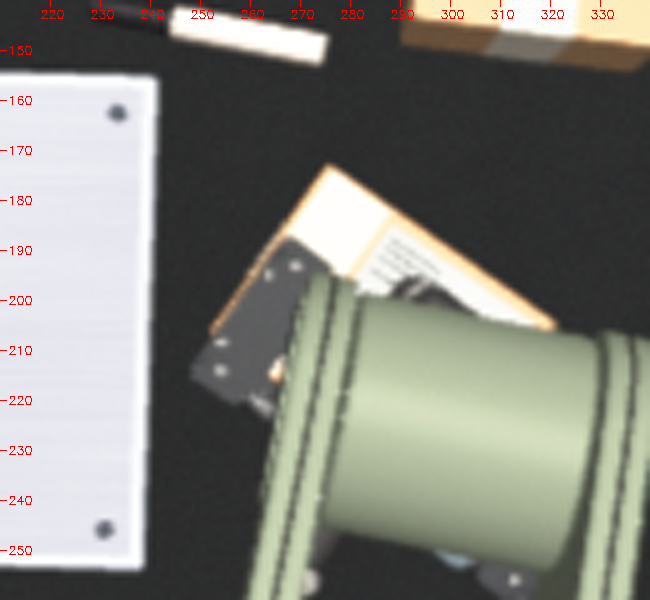

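```bash
python3 -m handwheel '{"gripper":[1,1,1,1,1],"offset":[[0.5,-2,-1],[0.5,-3,-1],[0.5,-3,-1],[0.5,-3,-1],[0.5,-3,-1]],"rot":[[0,0,0],[0,0,0],[0,0,0],[0,0,0],[0,0,0]]}'
python3 - <<'E'
from h import *
go((497.6,-80.1,231,-33.7))
s=state();f=grab_frame('scene').copy()
M=R.from_euler('xyz',s['ee_rot'],degrees=True).as_matrix()
k=6;x0,y0,x1,y1=195,120,250,190
c=cv2.resize(f[y0:y1,x0:x1,::-1],None,fx=k,fy=k,interpolation=cv2.INTER_CUBIC)
c=np.clip(c.astype(float)*1.8,0,255).astype(np.uint8)
raw=c.copy()
def P(x,y,z): # scanner frame -> px
    w=s['ee_pos']+M@np.array([69-z,y,x+46.7]); u=proj('scene',w); return tuple(int(v) for v in ((u+.5-[x0,y0])*k-.5))
for z,hx,hy,col in [(0,24,33,(0,0,255)),(40,24,33,(0,255,0)),(40,22,28,(255,0,0)),(109,22,28,(255,255,0))]:
    q=[P(a*hx,b*hy,z) for a,b in [(1,1),(1,-1),(-1,-1),(-1,1)]]; cv2.polylines(c,[np.array(q)],True,col,1)
cv2.imwrite('pics/s6.png',np.hstack([raw,c]))
E
```

```text
time_s: 7.32
ee_pos: [496.9, -79.3, 231.7]
ee_rot: [103.2, 90.0, 69.3]
force: [0.1, 0.4, -2.6]
gripper_width: 29.8
t 7.32 pos [496.9 -79.3 231.7] ydir 56.1 xaxis [ 0.  0. -1.] q [-10.4  11.2  96.9   0.   71.9 -66.5] F [ 0.1  0.4 -2.6] w 29.8
(497.6, -80.1, 231, -33.7) off [ 0.7 -0.3  1. ] rot [-0.2 -0.  -0. ]
```

View pics/s6.png

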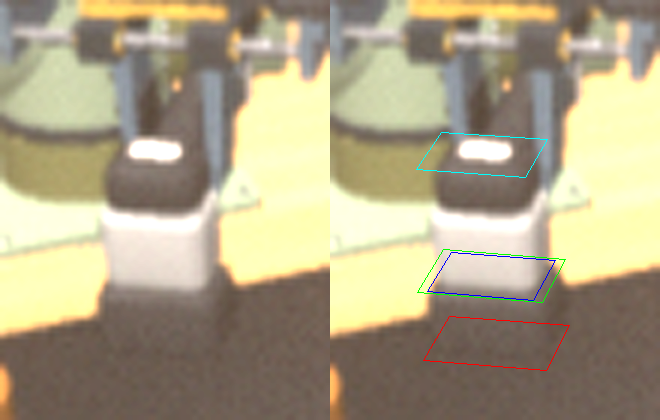

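```bash
python3 -m handwheel '{"gripper":[1,1,1,1,1],"offset":[[0,0,0],[0,0,0],[0,0,0],[0,0,0],[0,0,0]],"rot":[[0,0,0],[0,0,0],[0,0,0],[0,0,0],[0,0,0]]}'; python3 -m handwheel '{"gripper":[1,1,1,1,1],"offset":[[0,0,0],[0,0,0],[0,0,0],[0,0,0],[0,0,0]],"rot":[[0,0,0],[0,0,0],[0,0,0],[0,0,0],[0,0,0]]}'; python3 -m handwheel '{"gripper":[1,1,1,1,1],"offset":[[0,0,0],[0,0,0],[0,0,0],[0,0,0],[0,0,0]],"rot":[[0,0,0],[0,0,0],[0,0,0],[0,0,0],[0,0,0]]}'; python3 -m handwheel '{"gripper":[1,1,1,1,1],"offset":[[0,0,0],[0,0,0],[0,0,0],[0,0,0],[0,0,0]],"rot":[[0,0,0],[0,0,0],[0,0,0],[0,0,0],[0,0,0]]}'; python3 -m handwheel '{"gripper":[1,1,1,1,1],"offset":[[0,0,0],[0,0,0],[0,0,0],[0,0,0],[0,0,0]],"rot":[[0,0,0],[0,0,0],[0,0,0],[0,0,0],[0,0,0]]}'; python3 -m handwheel '{"gripper":[1,1,1,1,1],"offset":[[0,0,0],[0,0,0],[0,0,0],[0,0,0],[0,0,0]],"rot":[[0,0,0],[0,0,0],[0,0,0],[0,0,0],[0,0,0]]}'; python3 -m handwheel '{"gripper":[1,1,1,1,1],"offset":[[0,0,0],[0,0,0],[0,0,0],[0,0,0],[0,0,0]],"rot":[[0,0,0],[0,0,0],[0,0,0],[0,0,0],[0,0,0]]}'
python3 - <<'E'
from h import *
go((497.5,-368,200,-4))
E
```

```text
time_s: 7.78
ee_pos: [496.8, -79.3, 231.7]
ee_rot: [118.3, 90.0, 84.4]
force: [0.1, 0.6, -2.0]
gripper_width: 29.6
time_s: 8.2
ee_pos: [496.8, -79.3, 231.7]
ee_rot: [113.4, 90.0, 79.5]
force: [0.1, 0.1, -1.8]
gripper_width: 29.7
time_s: 8.62
ee_pos: [496.8, -79.3, 231.7]
ee_rot: [132.5, 90.0, 98.6]
force: [0.0, 0.2, -2.5]
gripper_width: 29.6
time_s: 9.03
ee_pos: [496.8, -79.3, 231.7]
ee_rot: [130.2, 90.0, 96.3]
force: [-0.9, -0.5, -1.8]
gripper_width: 29.8
time_s: 9.45
ee_pos: [496.9, -79.3, 231.7]
ee_rot: [108.8, 90.0, 75.0]
force: [0.6, -0.1, -1.2]
gripper_width: 29.7
time_s: 9.87
ee_pos: [496.8, -79.3, 231.7]
ee_rot: [116.1, 90.0, 82.3]
force: [-0.0, 0.8, -2.4]
gripper_width: 30.0
time_s: 10.28
ee_pos: [496.9, -79.3, 231.7]
ee_rot: [75.6, 90.0, 41.7]
force: [1.4, -0.8, -2.0]
gripper_width: 29.8
t 10.28 pos [496.9 -79.3 231.7] ydir 56.1 xaxis [ 0.  0. -1.] q [-10.4  11.2  97.    0.   71.9 -66.5] F [ 1.4 -0.8 -2. ] w 29.8
(497.5, -368, 200, -4) off [  31.7 -239.3  161.4] rot [-29.9   0.   -0. ]
```

```bash
python3 -m handwheel '{"gripper":[1,1,1,1,1],"offset":[[0,-15,10],[0,-42,28],[0,-72,49],[0,-104,70],[0,-136,92]],"rot":[[-3,0,0],[-8,0,0],[-14,0,0],[-20,0,0],[-25,0,0]]}'
python3 - <<'E'
from h import *
go((497.5,-368,200,-4))
E
```

```text
time_s: 10.7
ee_pos: [497.2, -244.9, 231.8]
ee_rot: [9.5, 90.0, 1.0]
force: [1.4, -0.4, -1.8]
gripper_width: 30.1
t 10.7 pos [ 497.2 -244.9  231.8] ydir 81.5 xaxis [ 0.  0. -1.] q [ -27.4   15.8   90.6    0.    73.5 -108.9] F [ 1.4 -0.4 -1.8] w 30.1
(497.5, -368, 200, -4) off [  31.8 -121.7   18.5] rot [-4.5  0.  -0. ]
```

```bash
python3 -m handwheel '{"gripper":[1,1,1,1,1],"offset":[[6,-35,5],[14,-68,10],[22,-97,14],[28,-115,17],[32,-121,18]],"rot":[[-2,0,0],[-4.5,0,0],[-4.5,0,0],[-4.5,0,0],[-4.5,0,0]]}' && python3 -m handwheel '{"gripper":[1,1,1,1,1],"offset":[[0,0,0],[5,0,0],[10,0,0],[10,0,0],[10,0,0]],"rot":[[0,0,0],[0,0,0],[0,0,0],[0,0,0],[0,0,0]]}'
python3 - <<'E'
from h import *
go((497.5,-367.6,91,-4))
f=grab_frame('wrist');cv2.imwrite('pics/w7.png',cv2.resize(f[:,:,::-1],(800,600)))
f=grab_frame('scene');crop(f,90,150,190,250,6,'s7.png')
E
```

```text
time_s: 11.12
ee_pos: [496.1, -368.4, 198.4]
ee_rot: [-178.0, 89.9, 177.5]
force: [-0.1, 0.2, -2.8]
gripper_width: 29.9
time_s: 11.53
ee_pos: [496.7, -364.5, 189.7]
ee_rot: [114.9, 90.0, 110.6]
force: [-0.1, 0.1, -1.6]
gripper_width: 29.6
t 11.53 pos [ 496.7 -364.5  189.7] ydir 85.7 xaxis [-0.  0. -1.] q [ -37.3   22.9   86.2    0.    71.  -123.1] F [-0.1  0.1 -1.6] w 29.6
(497.5, -367.6, 91, -4) off [98.7 -3.1  1. ] rot [-0.3 -0.  -0. ]
```

View pics/w7.png

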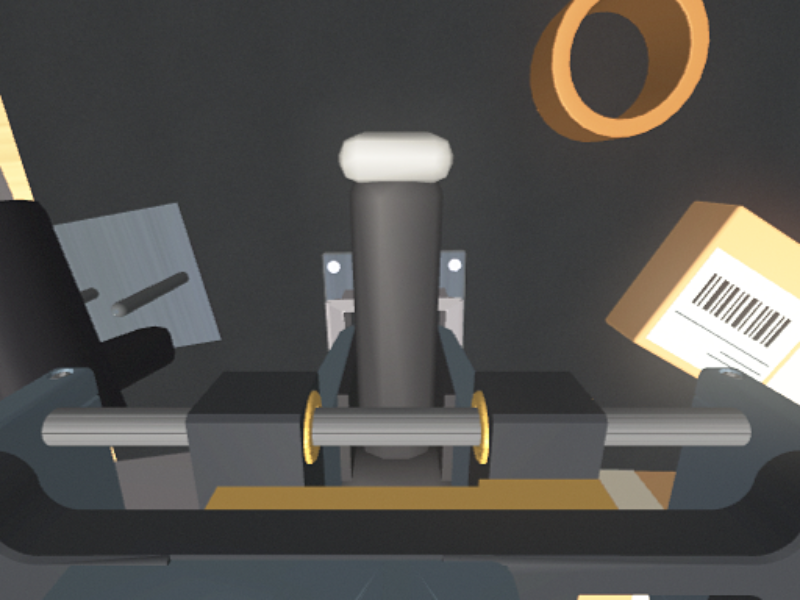

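View pics/s7.png

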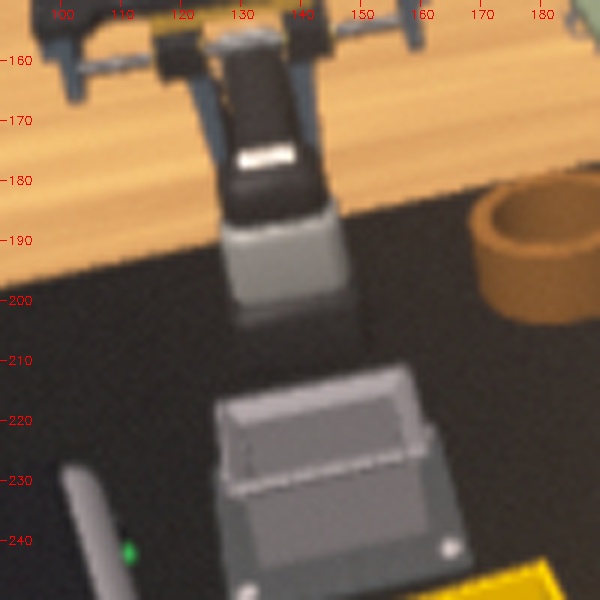

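```bash
python3 -m handwheel '{"gripper":[1,1,1,1,1],"offset":[[3,-3,1],[9,-3,1],[17,-3,1],[25,-3,1],[31,-3,1]],"rot":[[-0.3,0,0],[-0.3,0,0],[-0.3,0,0],[-0.3,0,0],[-0.3,0,0]]}' && python3 -m handwheel '{"gripper":[1,1,1,1,1],"offset":[[2,0,0],[4,0,0],[4,0,0],[4,0,0],[4,0,0]],"rot":[[0,0,0],[0,0,0],[0,0,0],[0,0,0],[0,0,0]]}'
python3 - <<'E'
from h import *
go((497.5,-367.6,91,-4))
E
```

```text
time_s: 12.05
ee_pos: [496.8, -368.5, 157.0]
ee_rot: [143.6, 89.9, 139.5]
force: [-0.0, 0.7, -1.9]
gripper_width: 30.0
time_s: 12.47
ee_pos: [497.6, -369.0, 155.1]
ee_rot: [-25.0, 90.0, -29.1]
force: [-0.3, 0.3, -0.7]
gripper_width: 29.9
t 12.47 pos [ 497.6 -369.   155.1] ydir 85.9 xaxis [ 0. -0. -1.] q [ -37.6   24.6   88.7    0.    66.7 -123.6] F [-0.3  0.3 -0.7] w 29.9
(497.5, -367.6, 91, -4) off [64.1  1.5 -0.2] rot [-0.1  0.   0. ]
```

```bash
python3 -m handwheel '{"gripper":[1,1,1,1,1],"offset":[[2,1.4,0],[9,1.4,0],[18,1.4,0],[27,1.4,0],[35,1.4,0]],"rot":[[0,0,0],[0,0,0],[0,0,0],[0,0,0],[0,0,0]]}' && python3 -m handwheel '{"gripper":[1,1,1,1,1],"offset":[[6,0,0],[11,0,0],[16,0,0],[20,0,0],[22,0,0]],"rot":[[0,0,0],[0,0,0],[0,0,0],[0,0,0],[0,0,0]]}'
python3 - <<'E'
from h import *
go((497.5,-367.6,91,-4))
E
```

```text
time_s: 12.88
ee_pos: [497.0, -367.1, 118.1]
ee_rot: [144.0, 89.9, 140.0]
force: [0.3, -0.1, -1.4]
gripper_width: 29.6
time_s: 13.3
ee_pos: [497.3, -367.4, 97.0]
ee_rot: [136.3, 90.0, 132.2]
force: [0.1, 0.1, -1.7]
gripper_width: 29.4
t 13.3 pos [ 497.3 -367.4   97. ] ydir 85.9 xaxis [-0.  0. -1.] q [ -37.5   27.3   93.1    0.    59.6 -123.5] F [ 0.1  0.1 -1.7] w 29.4
(497.5, -367.6, 91, -4) off [ 6.  -0.2  0.2] rot [-0.1 -0.  -0. ]
```

```bash
python3 -m handwheel '{"gripper":[1,1,1,1,1],"offset":[[1,0,0],[2,0,0],[3,0,0],[4,0,0],[4.5,0,0]],"rot":[[0,0,0],[0,0,0],[0,0,0],[0,0,0],[0,0,0]]}' && python3 -m handwheel '{"gripper":[1,1,1,1,1],"offset":[[0,0,0],[0.5,0,0],[0.8,0,0],[1,0,0],[1,0,0]],"rot":[[0,0,0],[0,0,0],[0,0,0],[0,0,0],[0,0,0]]}'
python3 - <<'E'
from h import *
go((497.5,-367.6,91,-4))
E
```

```text
time_s: 13.72
ee_pos: [497.5, -367.5, 93.2]
ee_rot: [-13.8, 90.0, -17.9]
force: [-0.2, 0.2, -2.2]
gripper_width: 30.0
time_s: 14.13
ee_pos: [497.4, -367.5, 92.2]
ee_rot: [99.0, 90.0, 94.9]
force: [-1.0, -0.4, -2.2]
gripper_width: 29.7
t 14.13 pos [ 497.4 -367.5   92.2] ydir 85.9 xaxis [-0.  0. -1.] q [ -37.5   27.6   93.5    0.    58.9 -123.5] F [-1.  -0.4 -2.2] w 29.7
(497.5, -367.6, 91, -4) off [ 1.2 -0.1  0.1] rot [-0.1 -0.  -0. ]
```

```bash
python3 -m handwheel '{"gripper":[1,1,1,1,1],"offset":[[0.4,0,0],[0.8,0,0],[1.1,0,0],[1.3,0,0],[1.3,0,0]],"rot":[[0,0,0],[0,0,0],[0,0,0],[0,0,0],[0,0,0]]}' && python3 -c "
from h import *
go((497.5,-367.6,91,-4))"
```

```text
time_s: 14.55
ee_pos: [497.4, -367.5, 90.9]
ee_rot: [93.0, 90.0, 88.9]
force: [-0.3, -0.1, -1.4]
gripper_width: 29.8
t 14.55 pos [ 497.4 -367.5   90.9] ydir 85.9 xaxis [ 0.  0. -1.] q [ -37.5   27.7   93.6    0.    58.8 -123.5] F [-0.3 -0.1 -1.4] w 29.8
(497.5, -367.6, 91, -4) off [-0.1 -0.1  0.1] rot [-0.1 -0.  -0. ]
```

```bash
python3 -m handwheel '{"gripper":[1,1,1,1,1],"offset":[[0.2,0,0],[0.5,0,0],[0.8,0,0],[0.8,0,0],[0.8,0,0]],"rot":[[0,0,0],[0,0,0],[0,0,0],[0,0,0],[0,0,0]]}' && python3 -c "
from h import *
go((497.5,-367.6,91,-4))"
```

```text
time_s: 14.97
ee_pos: [497.4, -367.5, 90.9]
ee_rot: [-23.5, 90.0, -27.5]
force: [-1.6, 2.7, 5.6]
gripper_width: 30.0
t 14.97 pos [ 497.4 -367.5   90.9] ydir 85.9 xaxis [ 0. -0. -1.] q [ -37.5   27.7   93.6    0.    58.7 -123.5] F [-1.6  2.7  5.6] w 30.0
(497.5, -367.6, 91, -4) off [-0.1 -0.1  0.1] rot [-0.1  0.   0. ]
```

```bash
python3 -m handwheel '{"gripper":[0.9,0.7,0.5,0.3,0.1],"offset":[[-0.6,0,0],[-0.6,0,0],[-0.6,0,0],[-0.6,0,0],[-0.6,0,0]],"rot":[[0,0,0],[0,0,0],[0,0,0],[0,0,0],[0,0,0]]}' && python3 -m handwheel '{"gripper":[0,0,0,0,0],"offset":[[0,0,0],[0,0,0],[0,0,0],[0,0,0],[-5,0,0]],"rot":[[0,0,0],[0,0,0],[0,0,0],[0,0,0],[0,0,0]]}' && python3 -m handwheel '{"gripper":[0,0,0,0,0],"offset":[[-15,0,0],[-40,0,0],[-70,0,0],[-105,0,0],[-135,0,0]],"rot":[[0,0,0],[0,0,0],[0,0,0],[0,0,0],[0,0,0]]}'
python3 - <<'E'
from h import *
go((623,-135,225,-33.7))
f=grab_frame('scene');crop(f,110,150,210,250,6,'s8.png')
f=grab_frame('wrist');cv2.imwrite('pics/w8.png',cv2.resize(f[:,:,::-1],(800,600)))
E
```

```text
time_s: 15.38
ee_pos: [497.7, -367.7, 90.4]
ee_rot: [-15.6, 90.0, -19.7]
force: [-0.2, -0.0, 0.7]
gripper_width: 47.0
time_s: 15.8
ee_pos: [496.9, -367.1, 94.9]
ee_rot: [143.3, 89.9, 139.3]
force: [0.2, 0.6, -0.0]
gripper_width: 79.9
time_s: 16.22
ee_pos: [497.5, -367.5, 233.2]
ee_rot: [-27.7, 89.9, -31.8]
force: [0.8, 0.8, -0.0]
gripper_width: 91.1
t 16.22 pos [ 497.5 -367.5  233.2] ydir 85.9 xaxis [ 0. -0. -1.] q [ -37.5   21.6   81.8    0.    76.5 -123.5] F [ 0.8  0.8 -0. ] w 91.1
(623, -135, 225, -33.7) off [  8.1 240.9 108.7] rot [29.6  0.1  0. ]
```

View pics/s8.png

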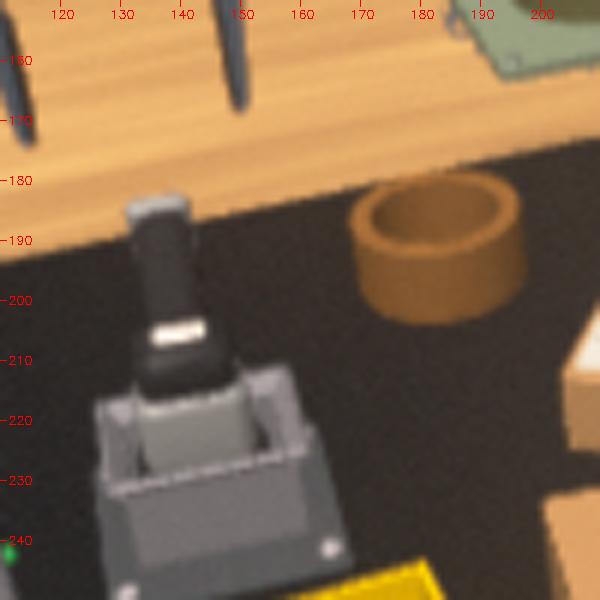

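View pics/w8.png

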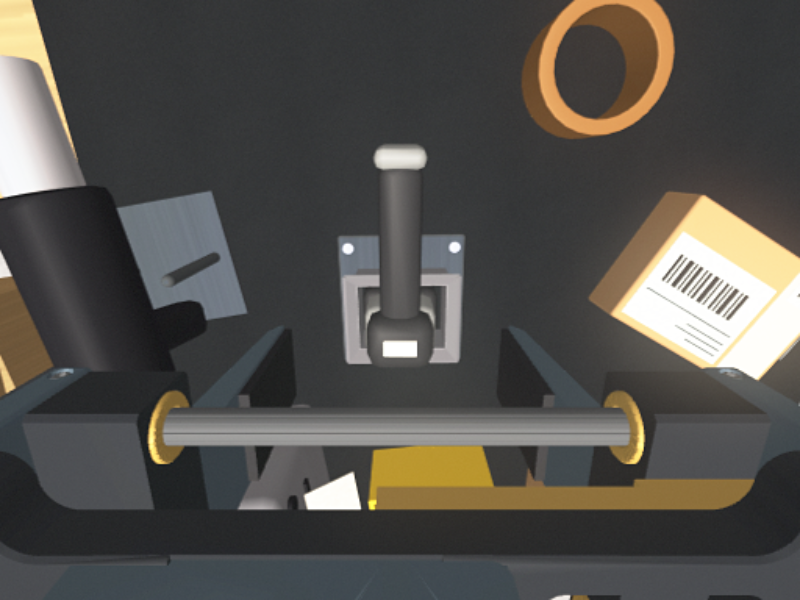

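Run:
```python
from h import *
for n,u,v,z in [('carton base',291,149.3,12),('carton base',336,154,12),('carton top',293,149/1,102)]: print(n,atz('top',u,v,z))
t=np.load('top0.npy');crop(t,280,105,360,160,8,'t_carton.png')
go((627,-138,130,-33.7),(627,-138,220,-33.7))
```

```text
carton base [ 720.2 -100.9   12. ]
carton base [ 709.5 -235.6   12. ]
carton top [706.1 -99.9 102. ]
t 16.32 pos [ 499.8 -369.3  237.4] ydir 85.9 xaxis [ 0. -0. -1.] q [ -37.5   21.5   81.5    0.    76.3 -123.5] F [ 0.4 -0.4 -0.2] w 91.1
(627, -138, 130, -33.7) off [106.9 240.5 109.3] rot [29.6  0.7  0.2]
(627, -138, 220, -33.7) off [ 16.9 239.9 110.3] rot [29.6  0.7  0.2]
```

View pics/t_carton.png

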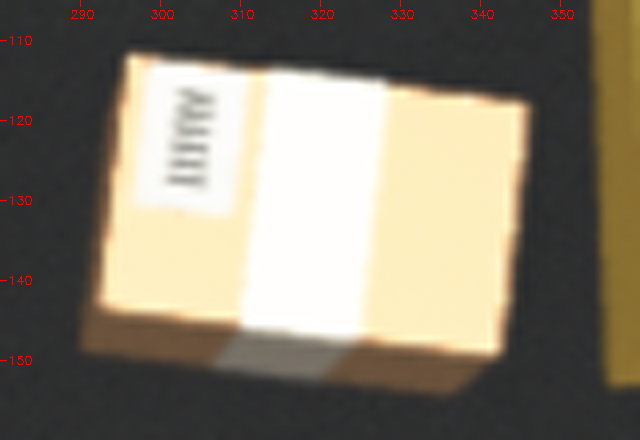

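```bash
python3 -m handwheel '{"gripper":[0,0,0,0,0],"offset":[[4,35,16],[8,70,32],[12,105,48],[16,140,64],[16,175,80]],"rot":[[6,0,0],[12,0,0],[18,0,0],[24,0,0],[29.6,0,0]]}' && python3 -c "
from h import *
go((627,-138,220,-33.7),(627,-138,110,-33.7))"
```

```text
time_s: 16.73
ee_pos: [589.4, -196.8, 213.3]
ee_rot: [-167.4, 89.9, 158.6]
force: [0.4, 0.2, -0.7]
gripper_width: 91.1
t 16.73 pos [ 589.4 -196.8  213.3] ydir 56.0 xaxis [-0.  0. -1.] q [-19.5  22.6  83.1   0.   74.4 -75.5] F [ 0.4  0.2 -0.7] w 91.1
(627, -138, 220, -33.7) off [-6.7 69.7 -1.8] rot [-0.3 -0.1  0. ]
(627, -138, 110, -33.7) off [103.3  69.8  -1.5] rot [-0.3 -0.1  0. ]
```

```bash
python3 -m handwheel '{"gripper":[0,0,0,0,0],"offset":[[0,35,-1],[0,60,-1.5],[10,70,-1.5],[40,70,-1.5],[75,70,-1.5]],"rot":[[-0.3,0,0],[-0.3,0,0],[-0.3,0,0],[-0.3,0,0],[-0.3,0,0]]}' && python3 -m handwheel '{"gripper":[0,0,0,0,0],"offset":[[0,0,0],[0,0,0],[0,0,0],[0,0,0],[0,0,0]],"rot":[[0,0,0],[0,0,0],[0,0,0],[0,0,0],[0,0,0]]}'
python3 - <<'E'
from h import *
go((627,-138,34,-33.7))
f=grab_frame('scene');crop(f,160,100,320,220,5,'s9.png')
f=grab_frame('wrist');cv2.imwrite('pics/w9.png',cv2.resize(f[:,:,::-1],(800,600)))
E
```

```text
time_s: 17.15
ee_pos: [628.6, -139.5, 140.2]
ee_rot: [13.2, 89.7, -20.1]
force: [-0.4, 0.8, -0.6]
gripper_width: 91.2
time_s: 17.57
ee_pos: [628.3, -140.3, 141.9]
ee_rot: [20.3, 89.8, -13.1]
force: [-0.5, -0.4, 1.2]
gripper_width: 91.6
t 17.57 pos [ 628.3 -140.3  141.9] ydir 56.6 xaxis [ 0. -0. -1.] q [-13.6  27.1  86.4   0.   66.3 -70.2] F [-0.5 -0.4  1.2] w 91.6
(627, -138, 34, -33.7) off [107.9   1.   -2.7] rot [ 0.3  0.2 -0.1]
```

View pics/s9.png

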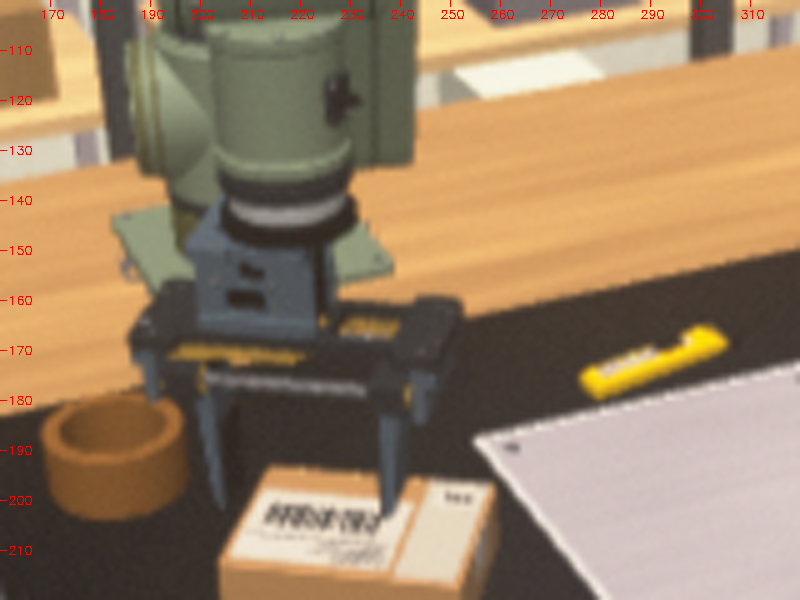

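View pics/w9.png

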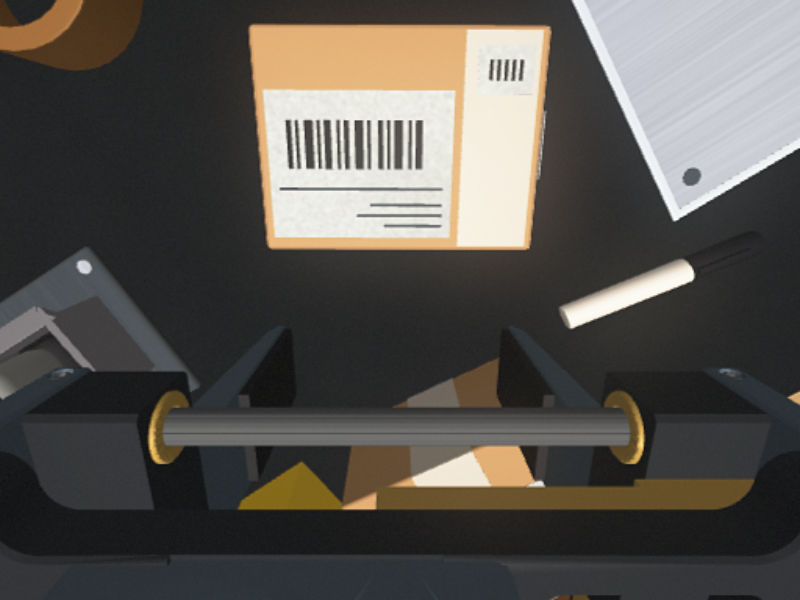

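Run:
```python
from h import *
s=state()
print('carton corner top',atz('wrist',499*.64,357*.64,102,s), 'edge',atz('wrist',452*.64,380*.64,102,s))
C=np.array([atz('wrist',a*.64-.2,b*.64-.2,62,s)[:2] for a,b in [(250,26),(550,27),(530,248),(268,248)]])
print('parcel',C,C.mean(0))
e=np.roll(C,-1,0)-C;print(np.hypot(*e.T),np.degrees(np.arctan2(e[:,1],e[:,0])))
M=R.from_euler('xyz',s['ee_rot'],degrees=True).as_matrix()
for y,z in[(59,16),(59,-16),(-59,16),(89,38),(-89,38)]: print(y,z,(s['ee_pos']+M@[0,y,z])[:2])
```

```text
carton corner top [ 671.2 -101.9  102. ] edge [ 669.1 -130.5  102. ]
parcel [[ 457.3 -119.2]
 [ 543.2   10.6]
 [ 640.2  -52.7]
 [ 553.8 -184. ]] [548.6 -86.3]
[155.6 115.9 157.2 116.3] [  56.5  -33.1 -123.4  146.1]
59 16 [673.7 -99.5]
59 -16 [647.  -81.9]
-59 16 [ 608.8 -198. ]
89 38 [708.6 -86.5]
-89 38 [ 610.7 -235.2]
```

```bash
python3 -m handwheel '{"gripper":[0,0,0,0,0],"offset":[[15,0,-5],[40,0,-8],[65,0,-8],[90,0,-8],[106,0,-8]],"rot":[[0.3,0,0],[0.3,0,0],[0.3,0,0],[0.3,0,0],[0.3,0,0]]}' && python3 -m handwheel '{"gripper":[0,0,0,0,0],"offset":[[0,0,-1],[0,0,-3],[0,0,-6],[0,0,-9],[0,0,-12]],"rot":[[0,0,0],[0,0,0],[0,0,0],[0,0,0],[0,0,0]]}'
python3 - <<'E'
from h import *
go((600,-119,34,-33.7))
E
```

```text
time_s: 18.08
ee_pos: [619.7, -135.0, 32.2]
ee_rot: [-162.8, 89.9, 163.5]
force: [-0.4, -0.6, 0.3]
gripper_width: 91.2
time_s: 18.5
ee_pos: [612.4, -129.1, 35.6]
ee_rot: [15.2, 89.7, -18.4]
force: [3.3, -2.7, -0.0]
gripper_width: 91.2
t 18.5 pos [ 612.4 -129.1   35.6] ydir 56.4 xaxis [ 0. -0. -1.] q [-12.9  31.4  96.1  -0.   52.1 -69.3] F [ 3.3 -2.7 -0. ] w 91.2
(600, -119, 34, -33.7) off [  1.5   1.5 -15.9] rot [ 0.1  0.3 -0.1]
```

```bash
python3 -m handwheel '{"gripper":[0,0,0,0,0],"offset":[[0,0,-5],[0,0,-13],[0,0,-23],[0,0,-34],[0,0,-45]],"rot":[[0,0,0],[0,0,0],[0,0,0],[0,0,0],[0,0,0]]}' && python3 -m handwheel '{"gripper":[0,0,0,0,0],"offset":[[0,0,-12],[0,0,-24],[0,0,-36],[0,0,-48],[0,0,-60]],"rot":[[0,0,0],[0,0,0],[0,0,0],[0,0,0],[0,0,0]]}'
python3 - <<'E'
from h import *
go((484.8,-44.3,34,-33.7))
f=grab_frame('wrist');cv2.imwrite('pics/w10.png',cv2.resize(f[:,:,::-1],(800,600)))
E
```

```text
time_s: 18.92
ee_pos: [575.5, -104.2, 35.6]
ee_rot: [17.1, 89.6, -16.6]
force: [4.0, -2.5, 1.4]
gripper_width: 91.3
time_s: 19.33
ee_pos: [525.6, -70.8, 35.6]
ee_rot: [19.6, 89.6, -14.1]
force: [4.3, -3.3, 2.0]
gripper_width: 91.5
t 19.33 pos [525.6 -70.8  35.6] ydir 56.4 xaxis [ 0. -0. -1.] q [ -8.9  24.5 109.5  -0.1  45.6 -65.2] F [ 4.3 -3.3  2. ] w 91.5
(484.8, -44.3, 34, -33.7) off [  1.2  -0.6 -48.6] rot [ 0.1  0.4 -0.1]
```

View pics/w10.png

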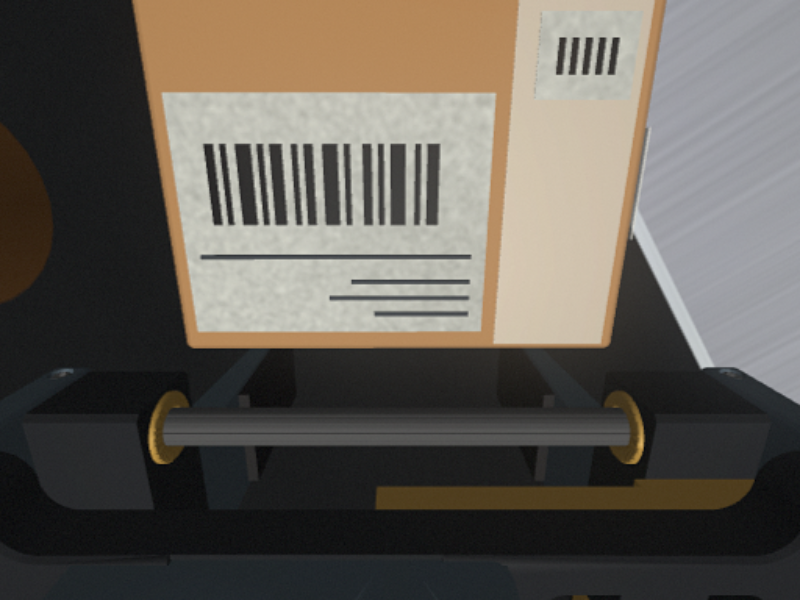

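```bash
python3 -m handwheel '{"gripper":[0,0,0,0,0],"offset":[[0,0,-11],[0,0,-21],[0,0,-30],[0,0,-37],[0,0,-42]],"rot":[[0,0,0],[0,0,0],[0,0,0],[0,0,0],[0,0,0]]}' && python3 -m handwheel '{"gripper":[0,0,0,0,0],"offset":[[0,0,-3],[0,0,-4],[0,0,10],[-10,0,30],[-40,0,40]],"rot":[[0,0,0],[0,0,0],[0,0,0],[0,0,0],[0,0,0]]}' && python3 -m handwheel '{"gripper":[0,0,0,0,0],"offset":[[-35,0,0],[-70,0,0],[-105,0,0],[-105,0,0],[-105,0,0]],"rot":[[0,0,0],[0,0,0],[0,0,0],[0,0,0],[0,0,0]]}'
python3 - <<'E'
from h import *
go((364,-81,180,-123.7))
s=state();f=grab_frame('wrist');cv2.imwrite('pics/w11.png',cv2.resize(f[:,:,::-1],(800,600)))
import pickle;pickle.dump(s,open('w11.pkl','wb'))
f=grab_frame('top');cv2.imwrite('pics/t11.png',cv2.resize(f[:,:,::-1],(800,600)))
E
```

```text
time_s: 19.8
ee_pos: [490.4, -47.4, 35.1]
ee_rot: [22.1, 89.6, -11.6]
force: [4.8, -3.4, 3.0]
gripper_width: 91.1
time_s: 20.22
ee_pos: [519.1, -69.1, 70.9]
ee_rot: [-157.4, 89.5, 168.9]
force: [0.9, -0.5, 0.2]
gripper_width: 91.0
time_s: 20.63
ee_pos: [521.8, -69.0, 180.5]
ee_rot: [36.0, 89.8, 2.3]
force: [0.2, -0.3, -0.4]
gripper_width: 91.0
t 20.63 pos [521.8 -69.  180.5] ydir 56.3 xaxis [ 0.  0. -1.] q [ -8.8  15.3  99.1   0.   65.5 -65.1] F [ 0.2 -0.3 -0.4] w 91.0
(364, -81, 180, -123.7) off [   0.1  -97.5 -124.6] rot [90.   0.  -0.2]
```

View pics/w11.png

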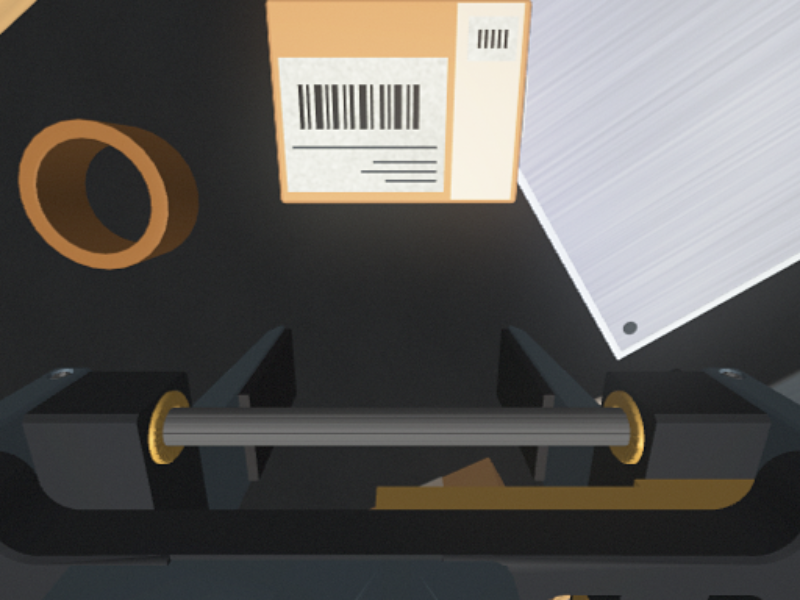

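View pics/t11.png

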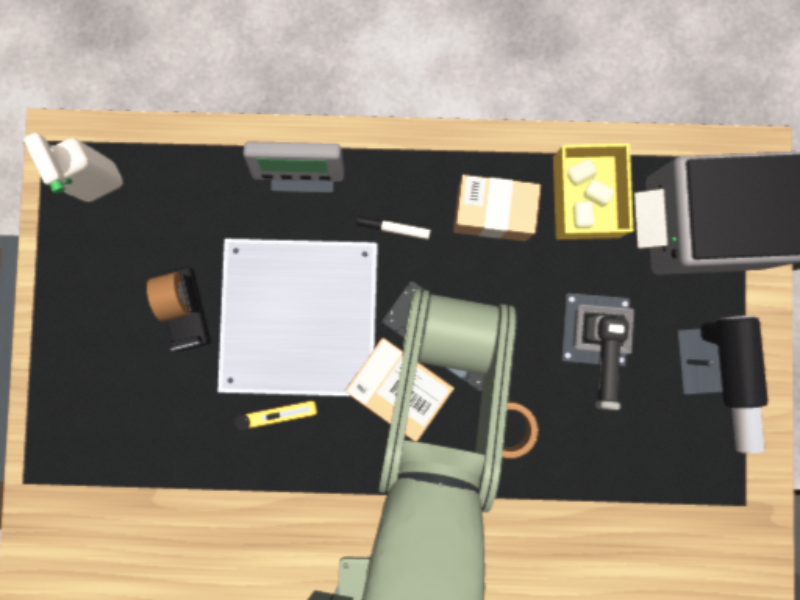

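Run:
```python
from h import *
import pickle;s=pickle.load(open('w11.pkl','rb'))
C=np.array([atz('wrist',a*.64-.2,b*.64-.2,62,s)[:2] for a,b in [(267,2),(529,2),(516,202),(282,203)]])
print('parcel',C,C.mean(0))
e=np.roll(C,-1,0)-C;print(np.hypot(*e.T),np.degrees(np.arctan2(e[:,1],e[:,0])))
th=np.radians(e[2,1]*0+np.degrees(np.arctan2(*(C[2]-C[3])[::-1])));u=np.array([np.cos(th),np.sin(th)]);v=np.array([-u[1],u[0]])
c=(C[2]+C[3])/2+v*60;print('centre',c,'yaw',np.degrees(th))
D=np.array([552,195])-c;print('a,b',D@u,D@v)
p=c-u*(80+17+22);print('start',p)
sc=atz('wrist',619*.64,357*.64,12,s);print('scale corner far-right (expect 692..698,55..48)',sc)
go((p[0],p[1],180,-90+np.degrees(th)-90))
```

```text
parcel [[331.4 -34.7]
 [417.2  94.4]
 [514.8  31.9]
 [428.1 -99.5]] [422.9  -2. ]
[155.  115.9 157.4 116.4] [  56.4  -32.6 -123.4  146.2]
centre [421.3  -0.8] yaw 56.59013643048082
a,b 235.38554852130963 -1.2535858760713552
start [ 355.8 -100.1]
scale corner far-right (expect 692..698,55..48) [694.4  52.5  12. ]
t 20.73 pos [520.  -68.8 177.6] ydir 56.3 xaxis [-0.  0. -1.] q [ -8.8  15.4  99.3   0.   65.4 -65.1] F [-0.1  0.1  0.3] w 91.3
(np.float64(355.82021670891106), np.float64(-100.13417475134858), 180, np.float64(-123.40986356951919)) off [  -1.9 -117.1 -119.3] rot [89.7 -0.1  0.2]
```

```bash
python3 -m handwheel '{"gripper":[0,0,0,0,0],"offset":[[0,-10,-10],[0,-20,-20],[0,-30,-30],[0,-40,-40],[0,-50,-50]],"rot":[[7,0,0],[14,0,0],[21,0,0],[28,0,0],[35,0,0]]}' && python3 -c "
from h import *
go((358,-96,180,-123.4))"
```

```text
time_s: 21.15
ee_pos: [449.8, -82.7, 176.5]
ee_rot: [-125.6, 89.7, 165.4]
force: [-0.1, -0.7, -0.5]
gripper_width: 91.2
t 21.15 pos [449.8 -82.7 176.5] ydir 21.0 xaxis [-0.  0. -1.] q [-11.9   9.6 107.4   0.   63.3 -32.9] F [-0.1 -0.7 -0.5] w 91.2
(358, -96, 180, -123.4) off [ -3.  -90.5 -20.5] rot [54.4 -0.   0.3]
```

```bash
python3 -m handwheel '{"gripper":[0,0,0,0,0],"offset":[[0,-18,-4],[0,-37,-8],[0,-55,-12],[0,-73,-16],[0,-91,-20]],"rot":[[7,0,0],[14,0,0],[21,0,0],[28,0,0],[35,0,0]]}' && python3 -m handwheel '{"gripper":[0,0,0,0,0],"offset":[[0,0,0],[0,0,0],[0,0,0],[10,0,0],[20,0,0]],"rot":[[7,0,0],[14,0,0],[19.4,0,0],[19.4,0,0],[19.4,0,0]]}' && python3 -c "
from h import *
go((358,-96,34,-123.4))
f=grab_frame('wrist');cv2.imwrite('pics/w12.png',cv2.resize(f[:,:,::-1],(800,600)))"
```

```text
time_s: 21.57
ee_pos: [357.6, -97.0, 176.8]
ee_rot: [-95.4, 89.7, 160.6]
force: [-0.7, -0.3, 0.0]
gripper_width: 91.4
time_s: 21.98
ee_pos: [358.9, -97.1, 157.1]
ee_rot: [-78.9, 89.8, 158.0]
force: [-0.3, -0.1, -0.1]
gripper_width: 91.2
t 21.98 pos [358.9 -97.1 157.1] ydir -33.1 xaxis [-0.  0. -1.] q [-16.9   2.9 118.5   0.   58.8  16.2] F [-0.3 -0.1 -0.1] w 91.2
(358, -96, 34, -123.4) off [123.1  -0.9  -0.5] rot [0.3 0.  0.2]
```

View pics/w12.png

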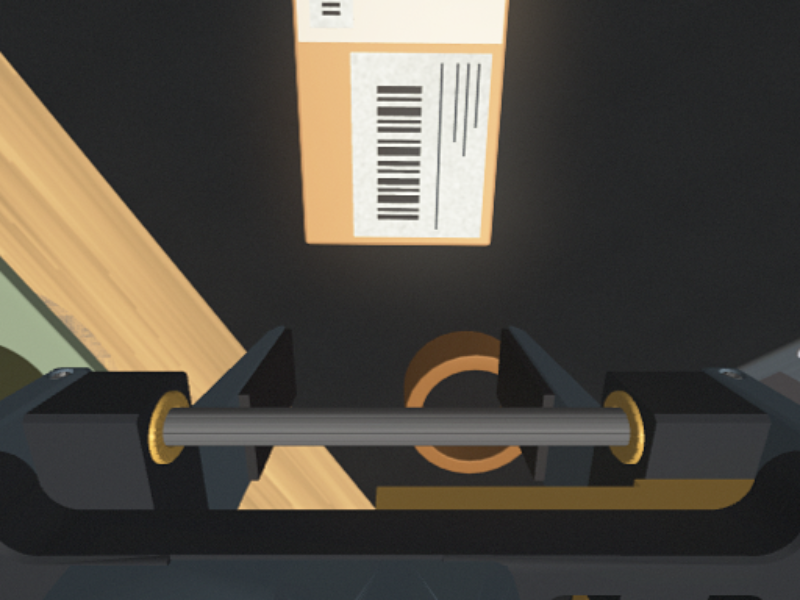

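Run:
```python
from h import *
s=state();M=R.from_euler('xyz',s['ee_rot'],degrees=True).as_matrix()
for n,u,v,z in [('roll base near',462,331,12),('rolltop near',475,355,60),('faceL',307,243,62),('faceR',491,244,62)]:
    w=atz('wrist',u*.64-.2,v*.64-.2,z,s); print(n,w,'tool',M.T@(w-s['ee_pos']))
```

```text
roll base near [ 376.8 -160.2   12. ] tool [142.9  52.2  42.4]
rolltop near [ 379.3 -160.1   60. ] tool [94.9 53.9 41. ]
faceL [329.  -34.4  62. ] tool [ 93.6 -56.9 -36.8]
faceR [426.1 -98.2  62. ] tool [ 92.7  59.3 -36.4]
```

```bash
python3 -m handwheel '{"gripper":[0,0,0,0,0],"offset":[[30,1,-5],[60,1,-5],[90,1,-5],[110,1,-5],[121,1,-5]],"rot":[[0,0,0],[0,0,0],[0,0,0],[0,0,0],[0,0,0]]}' && python3 -m handwheel '{"gripper":[0,0,0,0,0],"offset":[[0,0,-2],[0,0,-5],[0,0,-9],[0,0,-13],[0,0,-17]],"rot":[[0,0,0],[0,0,0],[0,0,0],[0,0,0],[0,0,0]]}'
python3 - <<'E'
from h import *
go((498,113.5,34,-123.4))
E
```

```text
time_s: 22.45
ee_pos: [360.4, -92.8, 34.6]
ee_rot: [-74.5, 89.5, 162.4]
force: [0.3, -0.6, -0.4]
gripper_width: 91.3
time_s: 22.87
ee_pos: [373.4, -79.8, 38.4]
ee_rot: [69.4, 89.9, -53.6]
force: [-2.5, -4.4, 1.1]
gripper_width: 91.3
t 22.87 pos [373.4 -79.8  38.4] ydir -33.0 xaxis [ 0. -0. -1.] q [-13.7  13.7 127.6  -0.1  38.6  19.3] F [-2.5 -4.4  1.1] w 91.3
(498, 113.5, 34, -123.4) off [   4.3   -0.8 -229.9] rot [ 0.4  0.  -0.1]
```

```bash
python3 -m handwheel '{"gripper":[0,0,0,0,0],"offset":[[0,0,-5],[1,0,-13],[2,0,-23],[3,0,-34],[3,0,-46]],"rot":[[0,0,0],[0,0,0],[0,0,0],[0,0,0],[0,0,0]]}' && python3 -m handwheel '{"gripper":[0,0,0,0,0],"offset":[[0,0,-12],[0,0,-24],[0,0,-36],[0,0,-48],[0,0,-60]],"rot":[[0,0,0],[0,0,0],[0,0,0],[0,0,0],[0,0,0]]}' && python3 -c "
from h import *
go((498.5,114.1,34,-123.4))
f=grab_frame('wrist');cv2.imwrite('pics/w13.png',cv2.resize(f[:,:,::-1],(800,600)))"
```

```text
time_s: 23.28
ee_pos: [397.4, -41.4, 35.4]
ee_rot: [-6.2, 89.9, -129.2]
force: [-3.2, -5.7, 3.8]
gripper_width: 91.2
time_s: 23.7
ee_pos: [429.9, 9.2, 35.4]
ee_rot: [-15.2, 89.9, -138.2]
force: [-3.7, -5.9, 5.2]
gripper_width: 91.1
t 23.7 pos [429.9   9.2  35.4] ydir -33.0 xaxis [-0. -0. -1.] q [ -0.2  17.6 121.9  -0.1  40.6  32.8] F [-3.7 -5.9  5.2] w 91.1
(498.5, 114.1, 34, -123.4) off [   1.1    0.4 -125.3] rot [0.4 0.1 0. ]
```

View pics/w13.png

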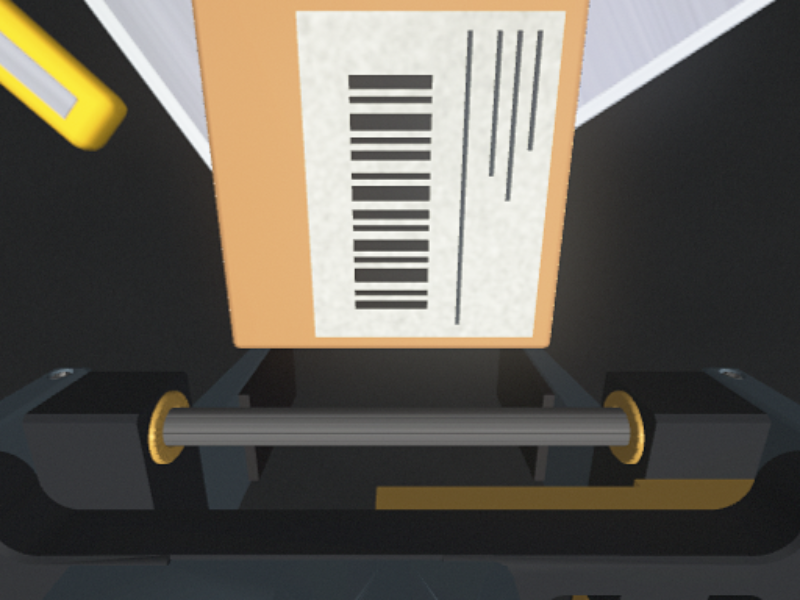

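```bash
python3 -m handwheel '{"gripper":[0,0,0,0,0],"offset":[[0,0,-12],[0,0,-24],[0,0,-36],[0,0,-48],[0,0,-60]],"rot":[[0,0,0],[0,0,0],[0,0,0],[0,0,0],[0,0,0]]}' && python3 -m handwheel '{"gripper":[0,0,0,0,0],"offset":[[0,0,-12],[0,0,-23],[0,0,-33],[0,0,-42],[0,0,-50]],"rot":[[0,0,0],[0,0,0],[0,0,0],[0,0,0],[0,0,0]]}' && python3 -c "
from h import *
go((498.5,114.1,34,-123.4))"
```

```text
time_s: 24.17
ee_pos: [462.0, 58.9, 35.2]
ee_rot: [-22.1, 89.8, -145.1]
force: [-4.6, -6.1, 6.2]
gripper_width: 91.7
time_s: 24.58
ee_pos: [489.2, 100.6, 35.3]
ee_rot: [-21.6, 89.8, -144.6]
force: [-4.8, -7.9, 6.9]
gripper_width: 91.1
t 24.58 pos [489.2 100.6  35.3] ydir -33.0 xaxis [-0. -0. -1.] q [ 10.4  22.6 113.1  -0.1  44.6  43.5] F [-4.8 -7.9  6.9] w 91.1
(498.5, 114.1, 34, -123.4) off [  1.2   0.5 -16.4] rot [0.4 0.2 0.1]
```

```bash
python3 -m handwheel '{"gripper":[0,0,0,0,0],"offset":[[0,0,-6],[0,0,-10],[0,0,-13],[0,0,-14],[0,0,-14]],"rot":[[0,0,0],[0,0,0],[0,0,0],[0,0,0],[0,0,0]]}' && python3 -m handwheel '{"gripper":[0,0,0,0,0],"offset":[[0,0,5],[0,0,15],[0,0,30],[-20,0,40],[-50,0,50]],"rot":[[0,0,0],[0,0,0],[0,0,0],[0,0,0],[0,0,0]]}' && python3 -m handwheel '{"gripper":[0,0,0,0,0],"offset":[[-35,0,20],[-75,0,50],[-110,0,80],[-140,0,110],[-150,0,130]],"rot":[[0,0,0],[0,0,0],[0,0,0],[0,0,0],[0,0,0]]}'
python3 - <<'E'
from h import *
go((498.5,114.1,34,-123.4))
s=state();f=grab_frame('wrist');cv2.imwrite('pics/w14.png',cv2.resize(f[:,:,::-1],(800,600)))
f=grab_frame('top');np.save('t14.npy',f);cv2.imwrite('pics/t14.png',cv2.resize(f[:,:,::-1],(800,600)));crop(f,130,140,260,280,4,'t14c.png')
f=grab_frame('scene');cv2.imwrite('pics/s14.png',cv2.resize(f[:,:,::-1],(800,600)))
E
```

```text
time_s: 25.0
ee_pos: [496.9, 112.3, 35.2]
ee_rot: [-23.5, 89.8, -146.5]
force: [-2.8, -6.1, 5.2]
gripper_width: 90.7
time_s: 25.42
ee_pos: [467.6, 69.7, 82.9]
ee_rot: [-51.1, 89.6, -174.2]
force: [1.0, 0.4, -0.2]
gripper_width: 91.4
time_s: 25.83
ee_pos: [399.5, -39.1, 237.5]
ee_rot: [118.8, 89.7, -4.2]
force: [-0.7, -0.1, -0.5]
gripper_width: 90.8
t 25.83 pos [399.5 -39.1 237.5] ydir -33.1 xaxis [ 0. -0. -1.] q [ -7.2   1.3 107.6   0.   70.9  25.8] F [-0.7 -0.1 -0.5] w 90.8
(498.5, 114.1, 34, -123.4) off [ 203.8   -1.4 -182. ] rot [ 0.3 -0.1 -0.2]
```

View pics/t14.png

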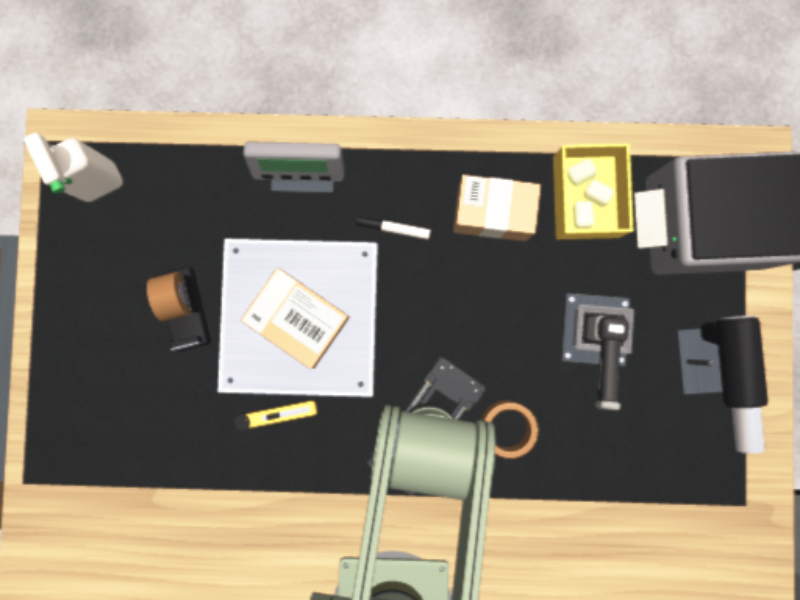

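View pics/s14.png

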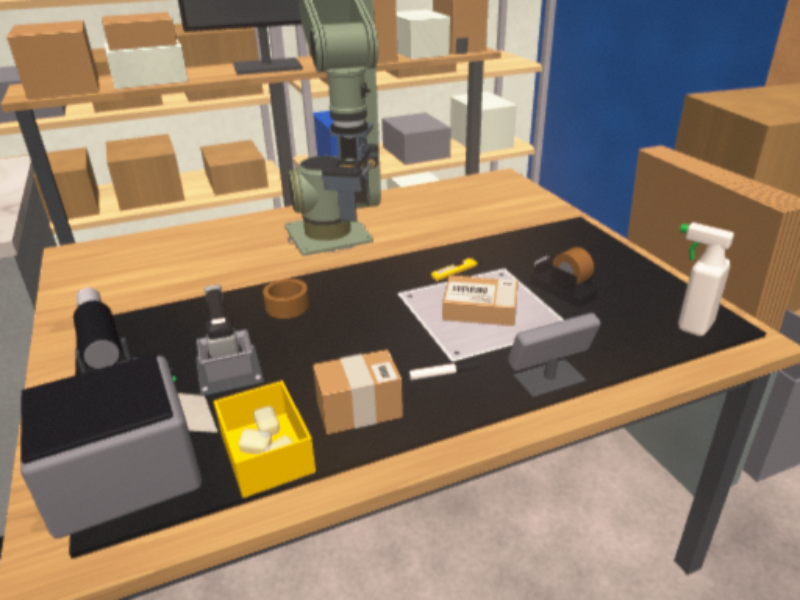

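View pics/w14.png

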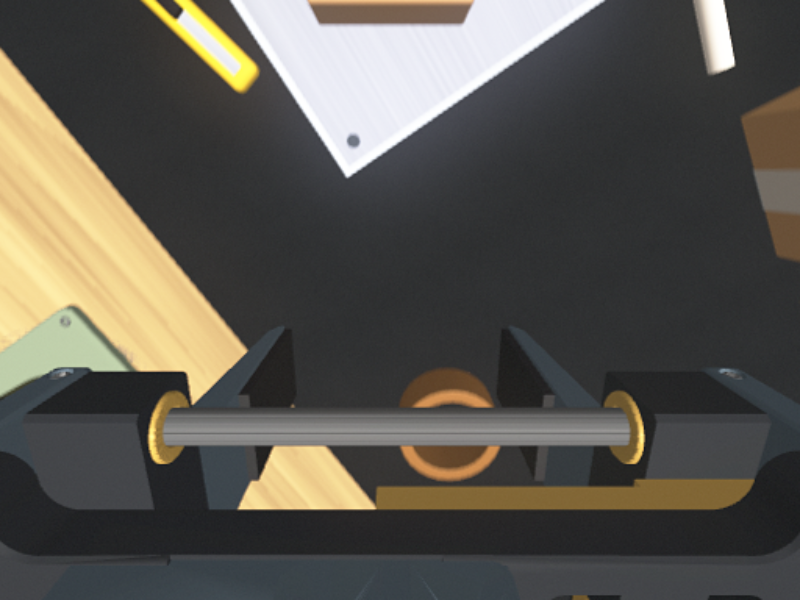

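```bash
python3 -m handwheel '{"gripper":[0,0,0,0,0],"offset":[[0,0,0],[0,0,0],[0,0,0],[0,0,0],[0,0,0]],"rot":[[0,0,0],[0,0,0],[0,0,0],[0,0,0],[0,0,0]]}'
python3 - <<'E'
from h import *
C=np.array([atz('top',a*.64-.2,b*.64-.2,62)[:2] for a,b in [(282,268),(348,320),(314,367),(243,318)]]);print(C,C.mean(0))
a=np.load('top0.npy').astype(int);b=np.load('t14.npy').astype(int);d=np.abs(a-b).max(2)
for n,(x0,y0,x1,y1) in dict(knife=(145,250,210,280),marker=(225,135,280,155),roll=(330,255,350,295),carton=(285,105,350,157),holder=(355,180,410,265),disp=(90,165,136,228)).items(): print(n,(d[y0:y1,x0:x1]>60).sum())
print(job_done())
E
```

```text
time_s: 26.4
ee_pos: [400.3, -37.2, 233.9]
ee_rot: [-70.7, 89.9, 166.3]
force: [-0.4, -0.1, 0.1]
gripper_width: 91.2
[[639.9 219.1]
 [547.5  94.6]
 [460.2 153.9]
 [546.  287.2]] [548.4 188.7]
knife 0
marker 0
roll 0
carton 0
holder 11
disp 0
the job is handed in; nothing more can be done
None
```

I carried out all four steps in order and handed the job in at about 26 s of the 70 s allowed; no verdict was reported.

- **Scan:** I gripped the scanner by its handle and held it over the big label's barcode for about 3 s without movement. By calculation the window was within about 2 mm of the barcode centre and 100 mm above it. The scan line ran along the code to within about 0.5°. The cameras disagree with each other by 2–3 mm, so treat the 2 mm as approximate.
- **Scanner return:** I lowered it back nose-down into the holder and it touched the cup floor at about 6–8 N. The pictures afterwards show it upright in the cup. In the final top-view check the holder area differs by 11 pixels from the start. I took that as a tiny shift of the scanner within its clearance.
- **Parcel:** I slid it with two straight two-finger pushes, with push forces under about 12 N. It ended near (548, 189), turned about 34°. The platform's centre is at about (552, 195), so every side keeps about 39 mm or more from the platform's edge.
- **Other items:** The knife, marker, tape dispenser and small carton show no change in the top view. The arm partly covers the tape roll there, but the visible part is unchanged. The gripper ended open and clear, touching nothing.

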